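Pack a gift box of fish cakes

ROBOT

A 7-joint arm with a two-finger parallel gripper is mounted at the origin on the work surface. World frame = base frame: x ahead of the robot, y to its left, z up, the work surface at z = 0. Lengths are in mm, angles in rad, forces in N, time in s.
With the tool pointing down it reaches from about 400 to 875 mm from the base axis. Payload 4.4 kg.
Tool frame: the origin (TCP) lies at the very end of the fingers, on their centre line; the grasp point (between the pads) lies 19 mm behind it; y points along the fingers, z is the direction in which the jaws open and shut, and the axes are right-handed (so a half turn about y gives the same grasp; the last joint's range is limited). The gripper opens to 85 mm and grips with 20 to 120 N. Pads are 22 mm wide; open, the fingers measure 114 mm over their backs; the gripper's body (76 mm by 85 mm) begins 54 mm behind the grasp point. The pads swing forward as they close: fully open they stand 13 mm farther back than shut.
Start: joints at [1.214, 0.628, 0.038, 1.517, -0.027, 0.996, -0.02], TCP at [186.395, -622.716, 231.313] pointing down, gripper open.
Joint ranges: [-3.06, 3.06], [-0.37, 2.12], [-1.25, 1.32], [0.18, 2.47], [-1.1, 4.24], [0.23, 1.98], [-2.94, 2.94]. Speed limits (rad/s): [2.57, 2.57, 3.14, 3.14, 3.14, 3.14, 3.14].

INTERFACE

Orientations are given as [roll, pitch, yaw] about the fixed x, y, z axes, in that order (R = Rz(yaw) Ry(pitch) Rx(roll)).
In Python, from cell import * gives the robot as it stands.
- The arm moves only by the tool apply_moves, never from a script. Its argument "targets" is a list of rows, each a list of 6 numbers: the shift along the tool's x, y, z in units of 40 mm (1.0 is 40 mm), then the turn, a rotation vector about the tool's x, y, z in units of 8 degrees (1.0 is 8 degrees). A call has 1 to 12 rows; each row shifts and turns the commanded pose from where the row before left it, along the tool's axes as they then stand; what a row does not reach is not made up. A row lasts 1/8 s, in which the tool goes at most 62.5 mm and 10.7 degrees, less where a joint would pass 70% of its speed; a pose out of reach is approached as far as the arm can. A call is refused whole if a number of a shift passes 1 or a number of a turn 1, either way. A call with a gripper value outside its range is refused whole. "jaw" is the gripper command: -1 is shut, 1 is fully open, values between are in proportion, set as the call begins (left out, the last holds). The fingers move at their own pace and stop on an object; the grip force is fixed at half the most. Time passes only in rows, so rows that do not move let the fingers close. It gives the time, the measured TCP pose, the force and the opening at its end, in the units of the state.
- read_state(): the state, without advancing time (a new reading comes with each control period).
- get_image(name): name is "scene" or "side" or "wrist"; returns the picture (420x560x3 uint8, red, green, blue); there is no depth.
- calibration(name): a dict with "fx", "fy", "cx", "cy" (pixels), "world_from_camera" (4x4, takes a point from camera to world coordinates). Camera axes: x right, y down, z forward; pixel columns grow to the right and rows downward; lengths in mm; the calibration is good to about 2 mm. A picture is of the moment at which its call begins: read the wrist's pose just before it. calibration takes no time and is no camera call; for the wrist camera it gives the pose at the moment of the call.
- finish_job(): hands the job in, once; it reports no verdict.
The state is a dict: "clock": time; "qpos": joint angles; "qd": joint speeds; "tau": joint torques, N m; "eef_pos": TCP position; "tool_rot": TCP orientation; "force": force on the tool from outside, world axes, zero at the start; "torque": the same for the moment, N m; "width": finger opening in mm.
Only numpy, scipy, OpenCV 4.12 (cv2) and the standard library are available. Lean on these libraries where they do the work, as an engineer would, in place of code of your own. Each camera call takes 0.05 s, during which the arm holds its last target. There are 200 camera calls.

TASK

Pack all the fish-shaped cakes from the white plates, and the one under the clear cover, into the gift box's tray: each lying flat inside one of its compartments (two fit side by side), all with their heads towards the tray's red front end with the pull tab. When all are in, slide the filled tray along the board into its sleeve, fully home, so that its front is flush with the sleeve's mouth. Put the clear cover back squarely on its emptied plate, standing flat well inside the plate's edges, and leave the round buns, the crockery, the bottle and the tongs where they are.

Things in the scene. Friction and masses are not known exactly. Their poses are not given: they have to be found in the camera images.
- stand: the packing stand, fixed: a light bamboo board 585 x 200 mm, 12 mm thick, with a dark red gift-box sleeve with a clear window on top let into one end. Origin at table level under the middle of the sleeve's mouth; x points straight into the sleeve. The board runs 335 mm out in front of the mouth (-x) and 250 mm behind it; the sleeve's top is 55 mm above the table
- mouth (a point): middle of the sleeve's open mouth, at the level of the board's top, which is also the sleeve's inner floor (no step). x points straight into the sleeve, y across it, z up. Inside, the sleeve is 172 mm wide, 39 mm high and 238 mm deep to its closed back; walls and top are 4 mm thick
- tray_in (a point): the gift box's loose inner tray, 238 long (x) x 168 wide (y) x 36 mm high outside, 0.25 kg, on the board in front of the sleeve. Point: centre of its inner floor, 3 mm above its underside. +x is the end that enters the sleeve first, -x the red front end; z up. Walls 4 mm. Pushed fully home, this point lies 119 mm inside the mouth and the red front is flush with the mouth
- tray: the same tray; origin under its centre, axes as above. Two low cross ribs (at x = -39 and +39 mm, 4 mm thick, 8 mm high) part it into three compartments, each 74 mm long (x) and 160 mm wide (y), centred at x = -78, 0 and +78 mm: room in each for two fish cakes side by side (at y = -34 and +34 mm), lengthwise along x, with room for fingers beside them
- tab (a point): centre of the tray's brass pull tab, an upright plate 36 mm long (along the tray's x), 12 mm thick (along its y) and 26 mm high (8 to 34 mm above the board), standing out from the middle of the front end; this point is 18 mm out from the tray's front face, 137 mm from the tray's centre. Its axes are the tray's
- fish1_c (a point): a fish-shaped baked cake (None if absent), golden brown, firm, 58 mm nose to tail, 36 wide, 28 thick, 50 g, both faces alike, lying flat on a 5 mm white plate. Point: its centre, 14 mm above what it lies on; x points to its round head with the eyes, -x to the dark forked tail, z through its thickness. Flanks parallel, flat for 13 mm either side of the centre, 6 to 22 mm up
- fish2_c (a point): a fish-shaped baked cake (None if absent), golden brown, firm, 58 mm nose to tail, 36 wide, 28 thick, 50 g, both faces alike, lying flat on a 5 mm white plate. Point: its centre, 14 mm above what it lies on; x points to its round head with the eyes, -x to the dark forked tail, z through its thickness. Flanks parallel, flat for 13 mm either side of the centre, 6 to 22 mm up
- fish3_c (a point): a fish-shaped baked cake (None if absent), golden brown, firm, 58 mm nose to tail, 36 wide, 28 thick, 50 g, both faces alike, lying flat on a 5 mm white plate. Point: its centre, 14 mm above what it lies on; x points to its round head with the eyes, -x to the dark forked tail, z through its thickness. Flanks parallel, flat for 13 mm either side of the centre, 6 to 22 mm up
- fish4_c (a point): a fish-shaped baked cake (None if absent), golden brown, firm, 58 mm nose to tail, 36 wide, 28 thick, 50 g, both faces alike, lying flat on a 5 mm white plate. Point: its centre, 14 mm above what it lies on; x points to its round head with the eyes, -x to the dark forked tail, z through its thickness. Flanks parallel, flat for 13 mm either side of the centre, 6 to 22 mm up
- fish5_c (a point): a fish-shaped baked cake (None if absent), golden brown, firm, 58 mm nose to tail, 36 wide, 28 thick, 50 g, both faces alike, lying flat on a 5 mm white plate. Point: its centre, 14 mm above what it lies on; x points to its round head with the eyes, -x to the dark forked tail, z through its thickness. Flanks parallel, flat for 13 mm either side of the centre, 6 to 22 mm up
- fish6_c (a point): a fish-shaped baked cake (always there), golden brown, firm, 58 mm nose to tail, 36 wide, 28 thick, 50 g, both faces alike, lying flat on a 5 mm white plate under the clear cover. Point: its centre, 14 mm above what it lies on; x points to its round head with the eyes, -x to the dark forked tail, z through its thickness. Flanks parallel, flat for 13 mm either side of the centre, 6 to 22 mm up
- knob (a point): centre of the black grip of the clear square food cover: grip 36 mm long (x), 16 wide (y), 26 high, upright on the cover's top. The cover is a loose open-bottomed box, 110 x 110 mm outside, 55 mm high, walls 3 mm, 0.2 kg, standing over a fish on its own plate; its lower edge is 68 mm below this point
- plate_d: the covered fish's own plate, white, fixed, 140 x 140 mm, 5 mm thick; origin under its centre, sides along x and y
- bun1: a round brown sesame bun 44 mm across, 25 mm high, on a plate near the fish; not to be packed; origin under its centre
- bun2: a round brown sesame bun 44 mm across, 25 mm high, on a plate near the fish; not to be packed; origin under its centre
- cup: a white tea cup 68 mm across, 55 mm high; not needed; origin under its centre
- dish: a small blue sauce dish 84 mm across, 20 mm high; not needed; origin under its centre
- soy: an amber sauce bottle 54 mm across, 150 mm high; not needed; origin under its centre
- tongs: a pair of aluminium serving tongs lying flat, 215 mm long, x along them; not needed
Not all that is in view belongs to the job. What is shaped like the part that bears fish5_c but green is not meant. Leave any blue or green look-alike of the part that bears fish1_c alone.

How it is judged (in metres and radians):
On the way, in this order (a step that is already met when the one before it is completed fails the run):
1. every fish cake lies flat in the tray, head towards the front (x of fish1_c in the frame of tray_in between -0.115 and 0.115 m and y of fish1_c in the frame of tray_in between -0.08 and 0.08 m and z of fish1_c in the frame of tray_in between 0.006 and 0.022 m and (angle between fish1_c's own z axis and vertical below 0.2 rad or angle between fish1_c's own z axis and vertical above 2.94 rad) and angle between the x axis of each of fish1_c, fish2_c, fish3_c, fish4_c, fish5_c, fish6_c and the x axis of tray_in, either way round below 0.45 rad and x of tab in the frame of fish1_c above 0 m and x of fish2_c in the frame of tray_in between -0.115 and 0.115 m and y of fish2_c in the frame of tray_in between -0.08 and 0.08 m and z of fish2_c in the frame of tray_in between 0.006 and 0.022 m and (angle between fish2_c's own z axis and vertical below 0.2 rad or angle between fish2_c's own z axis and vertical above 2.94 rad) and x of tab in the frame of fish2_c above 0 m and x of fish3_c in the frame of tray_in between -0.115 and 0.115 m and y of fish3_c in the frame of tray_in between -0.08 and 0.08 m and z of fish3_c in the frame of tray_in between 0.006 and 0.022 m and (angle between fish3_c's own z axis and vertical below 0.2 rad or angle between fish3_c's own z axis and vertical above 2.94 rad) and x of tab in the frame of fish3_c above 0 m and x of fish4_c in the frame of tray_in between -0.115 and 0.115 m and y of fish4_c in the frame of tray_in between -0.08 and 0.08 m and z of fish4_c in the frame of tray_in between 0.006 and 0.022 m and (angle between fish4_c's own z axis and vertical below 0.2 rad or angle between fish4_c's own z axis and vertical above 2.94 rad) and x of tab in the frame of fish4_c above 0 m and x of fish5_c in the frame of tray_in between -0.115 and 0.115 m and y of fish5_c in the frame of tray_in between -0.08 and 0.08 m and z of fish5_c in the frame of tray_in between 0.006 and 0.022 m and (angle between fish5_c's own z axis and vertical below 0.2 rad or angle between fish5_c's own z axis and vertical above 2.94 rad) and x of tab in the frame of fish5_c above 0 m and x of fish6_c in the frame of tray_in between -0.115 and 0.115 m and y of fish6_c in the frame of tray_in between -0.08 and 0.08 m and z of fish6_c in the frame of tray_in between 0.006 and 0.022 m and (angle between fish6_c's own z axis and vertical below 0.2 rad or angle between fish6_c's own z axis and vertical above 2.94 rad) and x of tab in the frame of fish6_c above 0 m), for 0.2 s.
2. the filled tray is fully home in the sleeve (x of tray_in in the frame of mouth above 0.115 m and z of tray_in in the frame of mouth below 0.007 m and y of tray_in in the frame of mouth between -0.006 and 0.006 m), for 0.2 s.
At the end, for the whole second after the job is handed in: the tray is home in the sleeve (within 4 mm) and every fish cake present lies in it, flat in a compartment (within 0.2 rad, either face up), head towards the pull tab (within 0.45 rad of the tray's length); the cover stands flat on its own plate, centred within 22 mm; all at rest (all of step 1 and all of step 2 and horizontal distance between knob and plate_d below 0.022 m and height (world z) of knob between 0.068 and 0.079 m and angle between knob's own z axis and vertical below 0.06 rad and linear speed of each of cover, tray below 0.02 m/s and linear speed of each of fish1, fish2, fish3, fish4, fish5, fish6 below 0.03 m/s); the robot touches nothing.
It fails at once if a bun, the cup, the dish, the bottle or the tongs is moved more than 5 cm (distance of any of bun1, bun2, cup, dish, soy, tongs from where it was at the start of the episode above 0.05 m).
Of fish1, fish2, fish3, fish4, fish5 only 3 to 5 are there at a start; the rules pass over those that are not, and their reading is None.
At some moment in a run one of fish1, fish2, fish3, fish4, fish5, fish6 may be knocked a few centimetres aside while the robot is not near it.
Once in a run the grip may slacken for a moment while it holds something.
It also fails if it takes over 210 s, if anything falls off the work surface, if the arm or the gripper's body presses on something with over 40 N, if the wrist force passes 120 N, or if a joint passes its speed limit or range.

## Working session

There is one attempt and no reset: what is moved stays moved. The work goes in short steps, Python scripts to look and compute and a tool call to move; the robot and the scene stay as the last step left them, time stands still between calls to the robot, and variables do not carry over. Pictures are saved under pics/ and viewed, about 12 in all and at most 16, crops included, and the job is handed in when it is done.

Besides the shell and the picture viewer there is one more tool, called in YAML: its name, and indented under it one key for each argument. apply_moves: Moves the arm, as the interface text tells. Its arguments: {"type":"object","properties":{"targets":{"type":"array"},"jaw":{"type":"number"}},"required":["targets"]}

```bash
mkdir -p pics; ls
cat > h.py <<'E'
from cell import *
import numpy as np, cv2, sys
from scipy.spatial.transform import Rotation as R
def save(name,fn,crop=None,s=1):
    im=get_image(name); 
    if crop: x0,y0,x1,y1=crop; im=im[y0:y1,x0:x1]
    if s!=1: im=cv2.resize(im,None,fx=s,fy=s,interpolation=cv2.INTER_CUBIC)
    cv2.imwrite('pics/'+fn,im[:,:,::-1])
def ray(c,px,z):
    T=np.array(c['world_from_camera']); d=T[:3,:3]@np.array([(px[0]-c['cx'])/c['fx'],(px[1]-c['cy'])/c['fy'],1])
    o=T[:3,3]; return o+d*(z-o[2])/d[2]
E
python3 - <<'E'
from h import *
s=read_state();print(s)
for n in ('scene','side','wrist'):
    c=calibration(n);print(n,c['fx'],c['cx'],c['cy'],np.round(c['world_from_camera'],3).tolist())
for n in ('scene','side'):
    im=get_image(n);cv2.imwrite(f'pics/{n}0raw.png',im[:,:,::-1]);cv2.imwrite(f'pics/{n}0.png',cv2.resize(im,(800,600),interpolation=cv2.INTER_CUBIC)[:,:,::-1])
E
```

```text
pics
{'clock': 0.0, 'qpos': array([ 1.21419569,  0.62934489,  0.03839778,  1.51836474, -0.02698955,
        0.99630723, -0.02001086]), 'qd': array([ 0.00037212,  0.00028656,  0.0003103 , -0.00048049,  0.00078432,
       -0.00233768, -0.00144028]), 'tau': array([ 1.96914862e-04, -5.63403404e+01,  1.22618515e+00, -1.93448424e+01,
        1.09800347e-02,  1.05804973e-02, -6.58331629e-06]), 'eef_pos': array([ 186.23738602, -622.09391402,  230.39013078]), 'tool_rot': array([-1.57270391e+00, -7.96966499e-06, -2.85076138e+00]), 'force': array([ 0.56846084, -0.66408552, -0.47545971]), 'torque': array([-2.93723263e-02, -1.96991738e-04, -5.83180005e-05]), 'width': 85.25362887804481}
scene 393.7394179458413 287.18906815988714 205.74697070751935 [[0.788, 0.473, -0.395, 988.999], [0.616, -0.603, 0.507, -639.935], [0.002, -0.642, -0.767, 1061.829], [0.0, 0.0, 0.0, 1.0]]
side 496.3304337093118 273.4710291926377 209.30525028122307 [[-0.987, -0.124, 0.101, 337.971], [-0.159, 0.704, -0.692, 963.773], [0.015, -0.699, -0.715, 1059.299], [0.0, 0.0, 0.0, 1.0]]
wrist 319.16396324484776 274.93041630739947 199.8883875875722 [[0.287, -0.905, -0.315, 265.792], [-0.958, -0.272, -0.092, -597.949], [-0.002, 0.329, -0.944, 372.037], [0.0, 0.0, 0.0, 1.0]]
```

View pics/scene0.png

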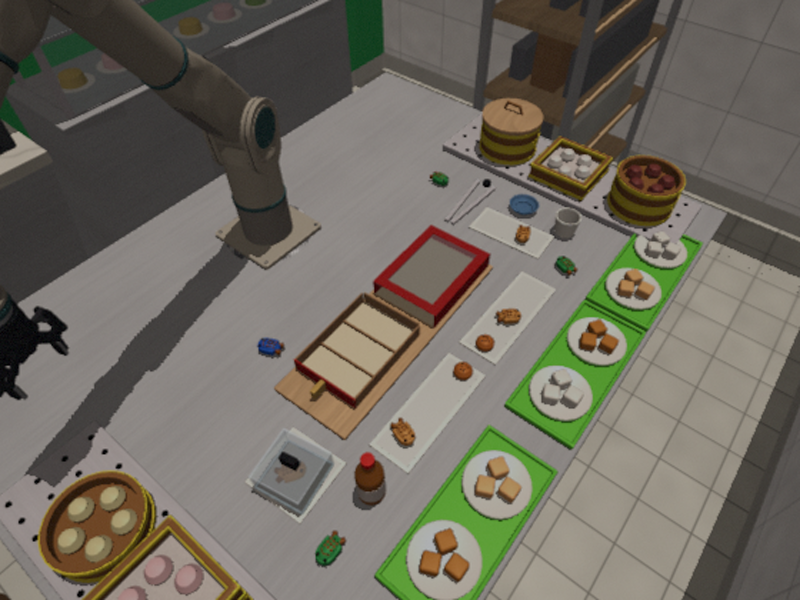

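View pics/side0.png

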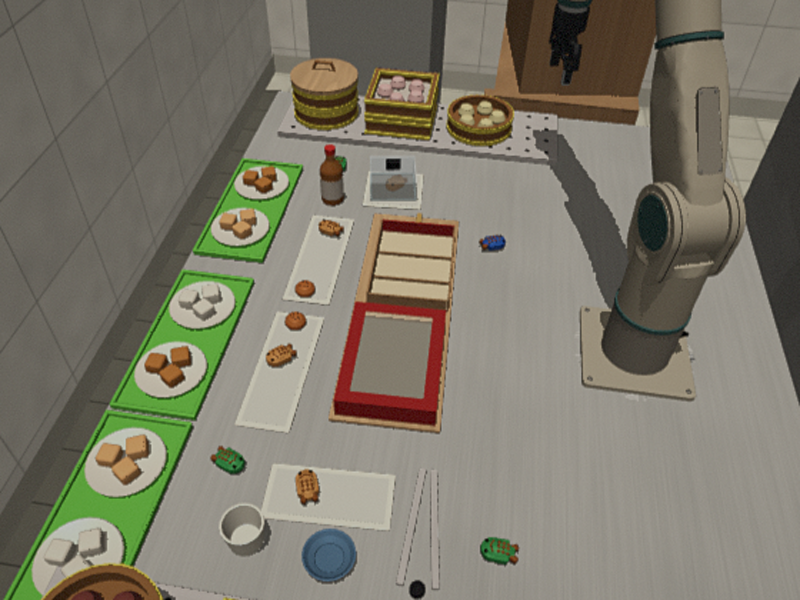

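Run:
```python
import cv2,numpy as np
a=cv2.imread('pics/scene0raw.png');b=cv2.imread('pics/side0raw.png')
# raw px centers
S=[(282,302),(356,221),(366,163),(205,325)]
D=[(231,159),(196,248),(215,340),(276,127)]
def cr(im,c,h=25,k=7.6):
    x,y=c; p=cv2.resize(im[y-h:y+h,x-h:x+h],(200,200),interpolation=cv2.INTER_CUBIC)
    for i in range(0,50,10): 
        cv2.line(p,(i*4,0),(i*4,4),(255,0,0),1);cv2.line(p,(0,i*4),(4,i*4),(255,0,0),1)
    return p
t=np.hstack([cr(a,c) for c in S]);u=np.hstack([cr(b,c) for c in D])
cv2.imwrite('pics/m1.png',np.vstack([t,u]))
def big(im,x0,y0,x1,y1,k): return cv2.resize(im[y0:y1,x0:x1],None,fx=k,fy=k,interpolation=cv2.INTER_CUBIC)
A=big(a,180,150,360,330,3)
cv2.imwrite('pics/m2.png',A)
```

```text
(no output)
```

View pics/m1.png

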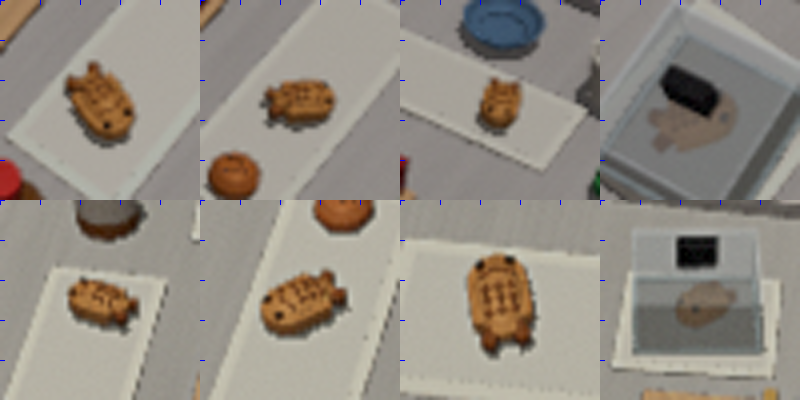

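View pics/m2.png

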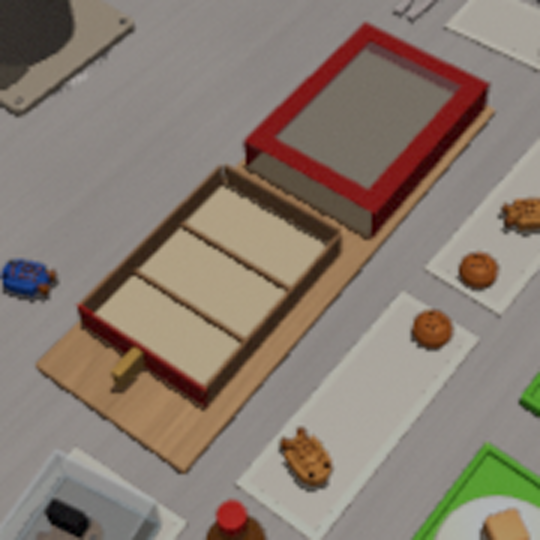

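Run:
```python
from h import *
cs,cd=calibration('scene'),calibration('side')
def tri(p,q):
    A=[];b=[]
    for c,x in((cs,p),(cd,q)):
        T=np.array(c['world_from_camera']);d=T[:3,:3]@np.array([(x[0]-c['cx'])/c['fx'],(x[1]-c['cy'])/c['fy'],1]);d/=np.linalg.norm(d)
        P=np.eye(3)-np.outer(d,d);A.append(P);b.append(P@T[:3,3])
    return np.linalg.lstsq(np.vstack(A),np.hstack(b),rcond=None)[0]
F={'A':[(287.5,309.5),(277.5,295.5),(223.5,156.5),(239,162)],'B':[(364,221),(347.5,221.7),(186.8,252.5),(207,245.5)],'C':[(363.5,169),(368.5,159),(214,330),(216.7,352)],'D':[(214,327.5),(194,335),(270.5,131.5),(284,125.5)]}
for k,(a,b,c,d) in F.items():
    for n,cc,h,t in(('scene',cs,a,b),('side',cd,c,d)):
        H,T=ray(cc,h,19),ray(cc,t,19);v=H-T
        print(k,n,np.round((H+T)/2)[:2],'len',round(np.linalg.norm(v)),'yaw',round(np.arctan2(v[1],v[0]),2))
    m=lambda x,y:((x[0]+y[0])/2,(x[1]+y[1])/2)
    print('  tri',np.round(tri(m(a,b),m(c,d))))
print('knob',np.round(tri((202.5,322.5),(275,115))))
f=lambda u,v:(180+u/3,150+v/3)
for n,p,z in(('tab',(128,358),46),('FL',(80,308),48),('FR',(207,392),48),('BL',(225,168),48),('BR',(341,238),48),('mouthL',(246,143),55),('mouthR',(374,207),55),('farL',(365,24),55),('farR',(489,86),55)):
    print(n,np.round(ray(cs,f(*p),z)))
# side: plate D corners approx (800 scale)
g=lambda u,v:(u*.7,v*.7)
for p in((367,174),(424,176),(421,208),(362,205)): print('plate',np.round(ray(cd,g(*p),5)))
```

```text
A scene [ 664. -244.] len 52 yaw -0.32
A side [ 657. -245.] len 58 yaw -0.32
  tri [ 660. -245.   17.]
B scene [675. 137.] len 56 yaw 0.72
B side [665. 141.] len 58 yaw 0.61
  tri [670. 139.  15.]
C scene [560. 397.] len 60 yaw -1.35
C side [550. 402.] len 58 yaw -1.22
  tri [554. 401.  13.]
D scene [ 549. -442.] len 56 yaw 1.05
D side [ 535. -436.] len 59 yaw 0.81
  tri [ 541. -442.   11.]
knob [ 547. -439.   71.]
tab [ 467. -280.   46.]
FL [ 389. -269.   48.]
FR [ 555. -261.   48.]
BL [383. -37.  48.]
BR [544. -35.  48.]
mouthL [382.   1.  55.]
mouthR [550.  16.  55.]
farL [371. 241.  55.]
farR [549. 246.  55.]
plate [ 616. -481.    5.]
plate [ 473. -499.    5.]
plate [ 464. -370.    5.]
plate [ 605. -356.    5.]
```

```bash
cat > plan.py <<'E'
import sys
from h import *
def plan(ts):
    """ts: list of (x,y,z,yaw); prints rows"""
    s=read_state();p=np.array(s['eef_pos']);yaw=s['tool_rot'][2]
    print('at',np.round(p,1),'rot',np.round(s['tool_rot'],3),'t',round(s['clock'],1))
    for t in ts:
        x,y,z,w=t
        d=(w-yaw+np.pi)%(2*np.pi)-np.pi
        if abs(d)>np.pi/2 : d-=np.sign(d)*np.pi
        yaw+=d; n=int(np.ceil(abs(np.degrees(d))/8-1e-6))
        D=np.array([x,y,z])-p; X=np.array([np.cos(yaw),np.sin(yaw),0]);Z=np.array([-np.sin(yaw),np.cos(yaw),0])
        L=np.array([D@X,-D[2],D@Z])/40; m=max(1,int(np.ceil(np.max(abs(L))-1e-6)))
        if n: print('  turn',n,'x ry=',round(-np.degrees(d)/8/n,2))
        print('  shift',m,'x',np.round(L/m,2).tolist(),'->',t,'yaw',round(yaw,2)); p=np.array([x,y,z])
if __name__=='__main__': plan(eval(sys.argv[1]))
E
python3 plan.py "[(547,-439,215,-3.04)]"
```

```text
at [ 186.2 -622.2  230.5] rot [-1.573 -0.    -2.851] t 0.1
  turn 2 x ry= 0.68
  shift 10 x [-0.94, 0.04, -0.36] -> (547, -439, 215, -3.04) yaw -3.04
```

apply_moves:
  targets:
    - [0,0,0,0,0.68,0]
    - [0,0,0,0,0.68,0]
    - [-0.94,0.04,-0.36,0,0,0]
    - [-0.94,0.04,-0.36,0,0,0]
    - [-0.94,0.04,-0.36,0,0,0]
    - [-0.94,0.04,-0.36,0,0,0]
    - [-0.94,0.04,-0.36,0,0,0]
    - [-0.94,0.04,-0.36,0,0,0]
    - [-0.94,0.04,-0.36,0,0,0]
    - [-0.94,0.04,-0.36,0,0,0]
    - [-0.94,0.04,-0.36,0,0,0]
    - [-0.94,0.04,-0.36,0,0,0]
  jaw: 1

```text
clock: 1.6
eef_pos: [546.9, -440.7, 214.7]
tool_rot: [-1.571, -0.001, -3.041]
force: [0.3, 0.2, 0.3]
width: 85.3
```

apply_moves:
  targets:
    - [0,0,0,0,0,0]
    - [0,0,0,0,0,0]

```text
clock: 1.85
eef_pos: [545.1, -441.9, 214.7]
tool_rot: [-1.571, -0.002, -3.041]
force: [-0.7, -0.2, -0.4]
width: 85.4
```

Run:
```python
from h import *
s=read_state();c=calibration('wrist');save('wrist','w1.png');print(s['eef_pos'],s['tool_rot'],s['force'],s['clock'])
import pickle;pickle.dump(c,open('c1.pkl','wb'))
```

```text
[ 545.07838163 -441.85096578  214.72319973] [-1.57092569e+00 -1.74074058e-03 -3.04089178e+00] [-0.67435612 -0.21833271 -0.39775223] 1.85
```

View pics/w1.png

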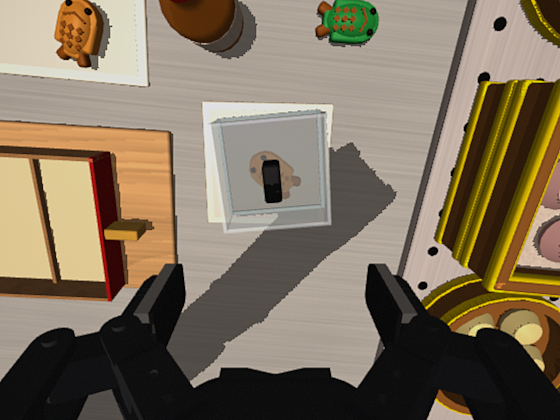

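Run:
```python
import cv2,numpy as np
a=cv2.imread('pics/w1.png')
k=cv2.resize(a[90:240,195:345],(600,600),interpolation=cv2.INTER_CUBIC)
for i in range(0,600,80): cv2.putText(k,str(195+i//4),(i,10),0,.35,(0,0,255));cv2.putText(k,str(90+i//4),(0,i+4),0,.35,(0,0,255))
cv2.imwrite('pics/k1.png',k)
```

```text
(no output)
```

View pics/k1.png

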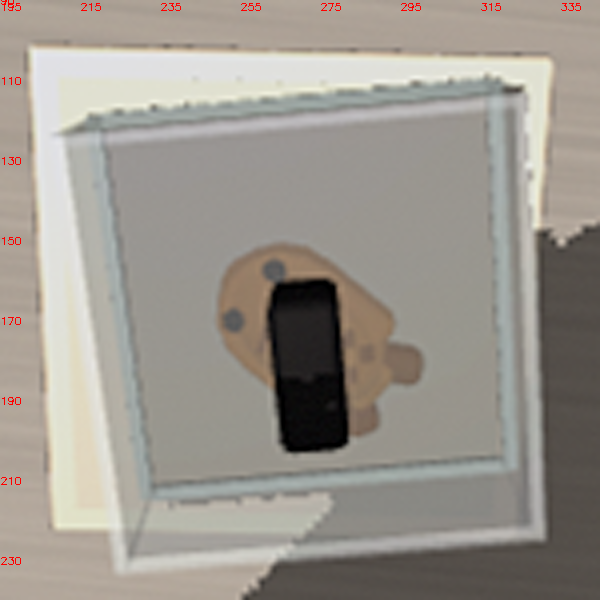

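Run:
```python
from h import *
import pickle;c=pickle.load(open('c1.pkl','rb'))
f=lambda u,v:(195+u/4,90+v/4)
C=[ray(c,f(*p),60) for p in((62,132),(522,90),(545,540),(122,572))]
print('cover',np.round(np.mean(C,0),1),[round(np.linalg.norm(C[i]-C[i-1])) for i in range(4)])
for i in range(4): v=C[i]-C[i-1];print(np.round(np.degrees(np.arctan2(v[1],v[0])),1))
K=[ray(c,f(*p),86) for p in((270,290),(336,288),(347,447),(283,452))];print('knob',np.round(np.mean(K,0),1),[round(np.linalg.norm(K[i]-K[i-1])) for i in range(4)])
P=[ray(c,f(*p),5) for p in((30,47),(552,58),(55,527))];print('plate ctr',(P[1]+P[2])/2,[round(np.linalg.norm(P[0]-P[i])) for i in(1,2)],np.degrees(np.arctan2(*(P[0]-P[2])[1::-1])),np.degrees(np.arctan2(*(P[1]-P[0])[1::-1])))
print('fish',ray(c,f(245,283),24),ray(c,f(385,390),19))
```

```text
cover [ 548.1 -439.6   60. ] [110, 104, 111, 108]
9.9
-79.2
-168.2
100.5
knob [ 549.6 -438.7   86. ] [37, 14, 36, 14]
plate ctr [ 544.09306194 -432.70237862    5.        ] [138, 137] 4.598156111852072 -85.38461306353598
fish [ 553.93640891 -420.78043668   24.        ] [ 526.79397817 -461.49241797   19.        ]
```

```bash
python3 plan.py "[(549,-439,95,-2.955),(549,-439,64,-2.955),(549,-439,150,-2.955),(380,-432,150,-2.955),(380,-432,62,-2.955)]"
```

```text
at [ 544.5 -442.6  215. ] rot [-1.570e+00 -2.000e-03 -3.042e+00] t 1.9
  turn 1 x ry= -0.63
  shift 4 x [-0.03, 0.75, -0.02] -> (549, -439, 95, -2.955) yaw -2.96
  shift 1 x [0.0, 0.78, 0.0] -> (549, -439, 64, -2.955) yaw -2.96
  shift 3 x [0.0, -0.72, 0.0] -> (549, -439, 150, -2.955) yaw -2.96
  shift 5 x [0.82, 0.0, -0.19] -> (380, -432, 150, -2.955) yaw -2.96
  shift 3 x [0.0, 0.73, 0.0] -> (380, -432, 62, -2.955) yaw -2.96
```

apply_moves:
  targets:
    - [0,0,0,0,-0.63,0]
    - [-0.03,0.75,-0.02,0,0,0]
    - [-0.03,0.75,-0.02,0,0,0]
    - [-0.03,0.75,-0.02,0,0,0]
    - [-0.03,0.75,-0.02,0,0,0]
    - [0,0.4,0,0,0,0]
    - [0,0.38,0,0,0,0]
    - [0,0,0,0,0,0]
    - [0,0,0,0,0,0]

```text
clock: 3.02
eef_pos: [550.6, -438.2, 65.1]
tool_rot: [-1.569, 0.001, -2.953]
force: [-0.3, -0.0, 0.2]
width: 85.7
```

apply_moves:
  targets:
    - [0,0,0,0,0,0]
    - [0,0,0,0,0,0]
    - [0,0,0,0,0,0]
    - [0,0,0,0,0,0]
    - [0,0,0,0,0,0]
    - [0,0,0,0,0,0]
  jaw: -1

```text
clock: 3.78
eef_pos: [550.4, -437.8, 64.5]
tool_rot: [-1.57, 0.001, -2.953]
force: [0.3, -0.1, 2.0]
width: 14.7
```

apply_moves:
  targets:
    - [0,-0.5,0,0,0,0]
    - [0,-0.5,0,0,0,0]
    - [0,-0.5,0,0,0,0]
    - [0,-0.7,0,0,0,0]
    - [0,0,0,0,0,0]

```text
clock: 4.4
eef_pos: [551.8, -439.0, 155.9]
tool_rot: [-1.566, 0.005, -2.953]
force: [0.6, 0.8, -2.4]
width: 15.1
```

apply_moves:
  targets:
    - [0.7,0,-0.16,0,0,0]
    - [0.7,0,-0.16,0,0,0]
    - [0.7,0,-0.16,0,0,0]
    - [0.7,0,-0.16,0,0,0]
    - [0.7,0,-0.16,0,0,0]
    - [0.7,0,-0.16,0,0,0]
    - [0,0,0,0,0,0]

```text
clock: 5.28
eef_pos: [374.4, -431.4, 151.6]
tool_rot: [-1.573, -0.003, -2.956]
force: [0.1, -0.3, -1.9]
width: 14.9
```

apply_moves:
  targets:
    - [0,0.7,0,0,0,0]
    - [0,0.7,0,0,0,0]
    - [0,0.5,0,0,0,0]
    - [0,0.3,0,0,0,0]
    - [0,0,0,0,0,0]

```text
clock: 5.9
eef_pos: [378.0, -430.8, 63.3]
tool_rot: [-1.572, -0.001, -2.952]
force: [-1.3, 0.0, -1.4]
width: 14.6
```

apply_moves:
  targets:
    - [0,0.05,0,0,0,0]
    - [0,0.05,0,0,0,0]
    - [0,0,0,0,0,0]

```text
clock: 6.28
eef_pos: [378.0, -431.5, 60.5]
tool_rot: [-1.57, 0.0, -2.953]
force: [-0.2, -0.5, -2.4]
width: 14.7
```

apply_moves:
  targets:
    - [0,0,0,0,0,0]
    - [0,0,0,0,0,0]
    - [0,0,0,0,0,0]
    - [0,0,0,0,0,0]
    - [0,-0.4,0,0,0,0]
    - [0,-1,0,0,0,0]
    - [0,-1,0,0,0,0]
    - [0,-1,0,0,0,0]
  jaw: 1

```text
clock: 7.28
eef_pos: [377.9, -431.4, 198.6]
tool_rot: [-1.57, 0.001, -2.953]
force: [0.2, -0.1, -0.5]
width: 85.4
```

```bash
python3 plan.py "[(530,-441,215,-2.25)]"
```

```text
at [ 377.9 -431.4  198.6] rot [-1.570e+00  1.000e-03 -2.953e+00] t 7.3
  turn 6 x ry= -0.84
  shift 4 x [-0.55, -0.1, 0.78] -> (530, -441, 215, -2.25) yaw -2.25
```

apply_moves:
  targets:
    - [0,0,0,0,-0.95,0]
    - [0,0,0,0,-0.95,0]
    - [0,0,0,0,-0.95,0]
    - [0,0,0,0,-0.95,0]
    - [0,0,0,0,-0.95,0]
    - [0,0,0,0,-0.95,0]
    - [-0.5,0.1,0.82,0,0,0]
    - [-0.5,0.1,0.82,0,0,0]
    - [-0.5,0.1,0.82,0,0,0]
    - [-0.5,0.1,0.82,0,0,0]
    - [0,0,0,0,0,0]
    - [0,0,0,0,0,0]

```text
clock: 8.78
eef_pos: [530.4, -437.6, 180.6]
tool_rot: [-1.571, -0.001, -2.157]
force: [-0.3, -0.0, 0.6]
width: 85.3
```

```bash
cat > shot.py <<'E'
import sys,pickle
from h import *
n=sys.argv[1];s=read_state();c=calibration('wrist');im=get_image('wrist');pickle.dump(c,open(n+'.pkl','wb'))
cv2.imwrite(f'pics/{n}raw.png',im[:,:,::-1])
print(np.round(s['eef_pos'],1),np.round(s['tool_rot'],3),s['clock'])
# fish: golden-brown blobs, located at z=19 (or argv[2])
z=float(sys.argv[2]) if len(sys.argv)>2 else 19
h=cv2.cvtColor(im,cv2.COLOR_RGB2HSV);m=((h[...,0]>=7)&(h[...,0]<=20)&(h[...,1]>135)&(h[...,2]>60)).astype(np.uint8)
m=cv2.morphologyEx(m,cv2.MORPH_CLOSE,np.ones((7,7)))
k,l,st,ce=cv2.connectedComponentsWithStats(m)
for i in range(1,k):
    if st[i,4]>400:
        ys,xs=np.nonzero(l==i);P=np.array([ray(c,(x,y),z)[:2] for x,y in zip(xs,ys)]);q=P.mean(0)
        w,v=np.linalg.eigh(np.cov((P-q).T));a=v[:,1];t=(P-q)@a;u=(P-q)@v[:,0]
        print('blob',np.round(ce[i]),st[i,:5],'xy',np.round(q,1),'ax',round(np.arctan2(a[1],a[0]),2),'len',round(np.ptp(t)),'wid',round(np.ptp(u)),'mid',np.round(q+a*(t.max()+t.min())/2+v[:,0]*(u.max()+u.min())/2,1))
cv2.imwrite('pics/'+n+'.png',im[:,:,::-1])
E
python3 shot.py d1
```

```text
[ 530.4 -437.6  180.6] [-1.571e+00 -1.000e-03 -2.157e+00] 8.775
blob [144.  81.] [   40     0   206   174 16151] xy [ 479.8 -296.9] ax -3.13 len 194 wid 76 mid [ 475.6 -293.2]
blob [417.  15.] [ 378    0   83   36 2167] xy [ 706.9 -384.1] ax 2.54 len 68 wid 27 mid [ 705.5 -385.4]
blob [459. 134.] [444 118  32  35 507] xy [ 697.3 -496. ] ax 1.8 len 33 wid 23 mid [ 696.5 -497. ]
blob [287. 173.] [ 269  146   37   54 1633] xy [ 542.1 -437.6] ax 0.99 len 53 wid 35 mid [ 541.9 -438.2]
blob [547. 356.] [524 338  36  50 643] xy [ 680.9 -803.3] ax 1.66 len 87 wid 30 mid [ 680.2 -817.4]
```

View pics/d1.png

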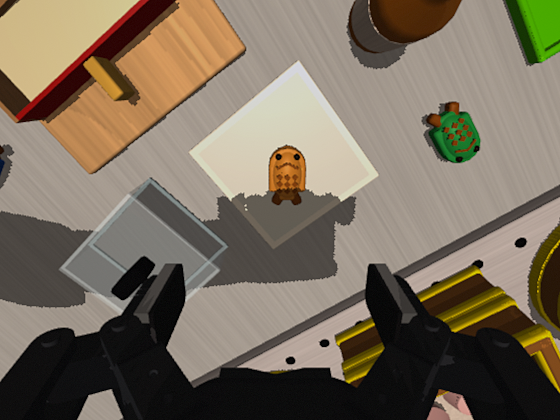

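```bash
sed -i 's/x,y,z,w=t$/x,y,z,w=t[:4]/; s/if abs(d)>np.pi\/2 :/if len(t)>4: d=w-yaw\n        elif abs(d)>np.pi\/2 :/' plan.py
python3 plan.py "[(540.5,-440,60,-2.157),(540.5,-440,7,-2.157)]"; python3 -c "
from h import *
print(np.round(read_state()['qpos'],2))"
```

```text
at [ 529.9 -438.   180.7] rot [-1.571e+00 -1.000e-03 -2.158e+00] t 8.8
  turn 1 x ry= -0.01
  shift 4 x [-0.03, 0.75, 0.06] -> (540.5, -440, 60, -2.157) yaw -2.16
  shift 2 x [0.0, 0.66, 0.0] -> (540.5, -440, 7, -2.157) yaw -2.16
[ 0.73  0.74 -0.15  1.45  0.12  0.97 -0.04]
```

apply_moves:
  targets:
    - [-0.03,0.75,0.06,0,0,0]
    - [-0.03,0.75,0.06,0,0,0]
    - [-0.03,0.75,0.06,0,0,0]
    - [-0.03,0.75,0.06,0,0,0]
    - [0,0.5,0,0,0,0]
    - [0,0.5,0,0,0,0]
    - [0,0,0,0,0,0]
    - [0,0,0,0,0,0]

```text
clock: 9.82
eef_pos: [542.6, -439.1, 21.0]
tool_rot: [-1.569, -0.0, -2.157]
force: [0.5, -0.2, -0.1]
width: 85.5
```

Lower a little more and close.

apply_moves:
  targets:
    - [0.03,0.25,-0.03,0,0,0]
    - [0.02,0.1,-0.02,0,0,0]
    - [0,0,0,0,0,0]
    - [0,0,0,0,0,0]

```text
clock: 10.32
eef_pos: [539.5, -439.2, 6.2]
tool_rot: [-1.57, 0.0, -2.157]
force: [0.2, -0.3, 0.1]
width: 85.7
```

apply_moves:
  targets:
    - [0,0,0,0,0,0]
    - [0,0,0,0,0,0]
    - [0,0,0,0,0,0]
    - [0,0,0,0,0,0]
    - [0,0,0,0,0,0]
  jaw: -1

```text
clock: 10.95
eef_pos: [539.7, -439.4, 6.6]
tool_rot: [-1.57, -0.0, -2.157]
force: [0.1, 0.3, 2.5]
width: 34.8
```

apply_moves:
  targets:
    - [0,-0.5,0,0,0,0]
    - [0,-0.7,0,0,0,0]
    - [0,-0.9,0,0,0,0]
    - [0,-0.9,0,0,0,0]
    - [0,-0.4,0,0,0,0]
    - [0,0,0,0,0,0]

```text
clock: 11.7
eef_pos: [539.8, -439.5, 143.5]
tool_rot: [-1.569, -0.0, -2.157]
force: [-0.4, -0.2, -0.1]
width: 34.6
```

```bash
python3 plan.py "[(466,-150,170,-4.68,1)]"
```

```text
at [ 539.8 -439.5  143.5] rot [-1.569 -0.    -2.157] t 11.7
  turn 19 x ry= 0.95
  shift 8 x [0.91, -0.08, 0.2] -> (466, -150, 170, -4.68, 1) yaw -4.68
```

apply_moves:
  targets:
    - [0,0,0,0,0.95,0]
    - [0,0,0,0,0.95,0]
    - [0,0,0,0,0.95,0]
    - [0,0,0,0,0.95,0]
    - [0,0,0,0,0.95,0]
    - [0,0,0,0,0.95,0]
    - [0,0,0,0,0.95,0]
    - [0,0,0,0,0.95,0]
    - [0,0,0,0,0.95,0]
    - [0,0,0,0,0.95,0]
    - [0,0,0,0,0.95,0]
    - [0,0,0,0,0.95,0]

```text
clock: 13.2
eef_pos: [538.2, -438.3, 139.8]
tool_rot: [-1.571, -0.004, 2.53]
force: [0.0, -0.4, -0.2]
width: 34.5
```

apply_moves:
  targets:
    - [0,0,0,0,0.95,0]
    - [0,0,0,0,0.95,0]
    - [0,0,0,0,0.95,0]
    - [0,0,0,0,0.95,0]
    - [0,0,0,0,0.95,0]
    - [0,0,0,0,0.95,0]
    - [0,0,0,0,0.95,0]
    - [0.91,-0.08,0.2,0,0,0]
    - [0.91,-0.08,0.2,0,0,0]
    - [0.91,-0.08,0.2,0,0,0]
    - [0.91,-0.08,0.2,0,0,0]
    - [0,0,0,0,0,0]

```text
clock: 14.7
eef_pos: [501.1, -290.6, 153.3]
tool_rot: [-1.567, -0.004, 1.609]
force: [0.2, -1.7, 0.1]
width: 34.2
```

```bash
python3 -c "
from h import *
print(np.round(read_state()['qpos'],2))"; python3 shot.py t1 29 | head -1
```

```text
[ 0.13  0.69  0.56  1.8  -0.49  0.8  -2.16]
[ 501.1 -290.6  153.3] [-1.567 -0.004  1.609] 14.7
```

View pics/t1.png

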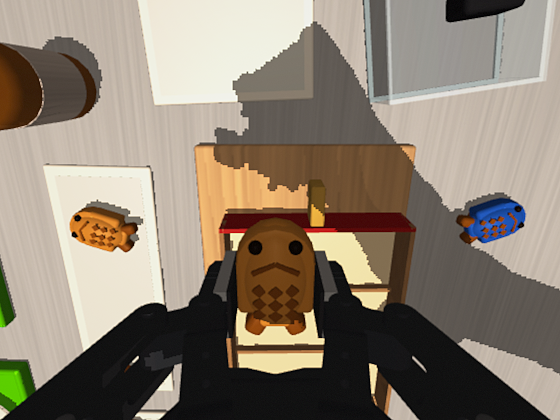

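```bash
python3 - <<'E'
from h import *
import pickle;c=pickle.load(open('t1.pkl','rb'))
for n,p,z in(('boardL',(196,145),12),('boardR',(415,146),12),('botL',(224,213),12),('botR',(407,213),12),('topL',(220,231),48),('topR',(416,230),48),('tabend',(317,180),8+12),('ribcR',(388,288),23),('ribcL',(320,288),23)): print(n,np.round(ray(c,p,z),1))
E
python3 plan.py "[(470,-72,120,-4.68,1)]"
```

```text
boardL [ 570.  -325.1   12. ]
boardR [ 376.  -331.6   12. ]
botL [ 546.2 -261.3   12. ]
botR [ 371.8 -267.7   12. ]
topL [ 544.4 -259.3   48. ]
topR [ 378.2 -266.3   48. ]
tabend [ 461.6 -299.3   20. ]
ribcR [ 381.8 -191.    23. ]
ribcL [ 449.9 -188.6   23. ]
at [ 501.6 -293.1  153.7] rot [-1.569e+00 -1.000e-03  1.608e+00] t 14.8
  turn 46 x ry= 0.98
  shift 6 x [0.93, 0.14, 0.1] -> (470, -72, 120, -4.68, 1) yaw -4.68
```

```bash
python3 plan.py "[(455,-68,120,1.608),(455,-68,19,1.608)]"
```

```text
at [ 501.6 -293.1  153.7] rot [-1.569e+00 -1.000e-03  1.608e+00] t 14.8
  turn 1 x ry= -0.0
  shift 6 x [0.94, 0.14, 0.16] -> (455, -68, 120, 1.608) yaw 1.61
  shift 3 x [0.0, 0.84, 0.0] -> (455, -68, 19, 1.608) yaw 1.61
```

apply_moves:
  targets:
    - [0.94,0.14,0.16,0,0,0]
    - [0.94,0.14,0.16,0,0,0]
    - [0.94,0.14,0.16,0,0,0]
    - [0.94,0.14,0.16,0,0,0]
    - [0.94,0.14,0.16,0,0,0]
    - [0.94,0.14,0.16,0,0,0]
    - [0,0.6,0,0,0,0]
    - [0,0.6,0,0,0,0]
    - [0,0,0,0,0,0]
    - [0,0,0,0,0,0]

```text
clock: 16.0
eef_pos: [456.2, -71.8, 73.5]
tool_rot: [-1.571, 0.001, 1.605]
force: [0.1, 1.1, -0.3]
width: 34.4
```

```bash
python3 shot.py t2 29 | head -1; python3 plan.py "[(455,-68,19,1.608)]"
```

```text
[456.2 -71.8  73.5] [-1.571e+00  1.000e-03  1.605e+00] 16.0
at [456.4 -71.6  73.8] rot [-1.572e+00  1.000e-03  1.605e+00] t 16.1
  turn 1 x ry= -0.02
  shift 2 x [0.05, 0.68, 0.02] -> (455, -68, 19, 1.608) yaw 1.61
```

View pics/t2.png

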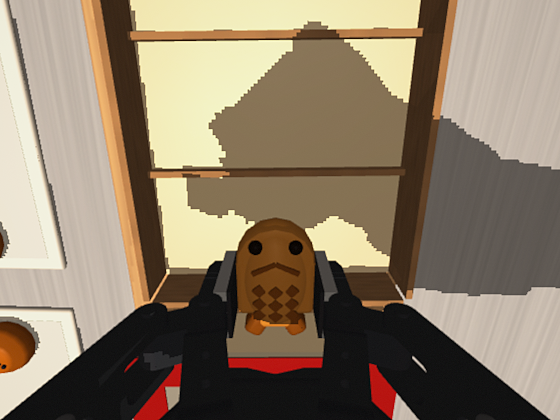

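Run:
```python
from h import *
import pickle;c=pickle.load(open('t2.pkl','rb'))
for n,p,z in(('rib2L',(150,173),23),('rib2R',(405,171),23),('rib1L',(131,35),23),('rib1R',(423,32),23),('backL',(166,272),15),('backR',(391,270),15)): print(n,np.round(ray(c,p,z),1))
```

```text
rib2L [ 533.  -104.6   23. ]
rib2R [ 375.4 -111.2   23. ]
rib1L [ 536.1 -181.3   23. ]
rib1R [ 378.6 -188.1   23. ]
backL [531.5 -29.4  15. ]
backR [369.9 -36.4  15. ]
```

apply_moves:
  targets:
    - [0.05,0.5,0.04,0,0,0]
    - [0.05,0.5,0.04,0,0,0]
    - [0,0.3,0,0,0,0]
    - [0,0,0,0,0,0]
    - [0,0,0,0,0,0]

```text
clock: 16.68
eef_pos: [453.1, -67.1, 21.9]
tool_rot: [-1.572, 0.0, 1.606]
force: [0.0, 0.4, -0.5]
width: 34.6
```

apply_moves:
  targets:
    - [0,0.05,0,0,0,0]
    - [0,0.04,0,0,0,0]
    - [0,0,0,0,0,0]
    - [0,0,0,0,0,0]

```text
clock: 17.18
eef_pos: [452.6, -66.8, 17.8]
tool_rot: [-1.571, 0.0, 1.606]
force: [0.1, 0.4, -0.6]
width: 34.8
```

apply_moves:
  targets:
    - [0,0,0,0,0,0]
    - [0,0,0,0,0,0]
    - [0,0,0,0,0,0]
    - [0,-0.3,0,0,0,0]
    - [0,-0.8,0,0,0,0]
    - [0,-1,0,0,0,0]
    - [0,-1,0,0,0,0]
    - [0,-0.5,0,0,0,0]
  jaw: 0.3

```text
clock: 18.18
eef_pos: [453.0, -66.9, 164.3]
tool_rot: [-1.574, 0.0, 1.606]
force: [-0.7, 0.1, 0.2]
width: 55.6
```

```bash
python3 plan.py "[(665,139,180,-2.5)]"; python3 shot.py t3 29
```

```text
at [453.  -66.9 164.3] rot [-1.574  0.     1.606] t 18.2
  turn 7 x ry= 0.99
  shift 8 x [0.92, -0.05, 0.12] -> (665, 139, 180, -2.5) yaw 0.64
[453.  -66.9 164.3] [-1.574  0.     1.606] 18.175
blob [253. 161.] [  138     0   252   265 15834] xy [471.3 -84.9] ax 2.21 len 291 wid 282 mid [ 461.3 -103.3]
blob [273. 142.] [182 135 182  15 886] xy [ 455.2 -108.4] ax -3.1 len 157 wid 12 mid [ 455.2 -107.5]
blob [ 48. 194.] [  24  173   50   43 1641] xy [658.4 -53.4] ax -2.69 len 46 wid 39 mid [658.3 -53.1]
blob [ 69. 277.] [  47  258   45   38 1310] xy [655.2  34.1] ax -2.4 len 49 wid 39 mid [655.4  34.5]
```

```bash
python3 plan.py "[(453,-67,164,3.78,1),(667,140,170,3.78,1)]"
```

```text
at [454.  -67.1 165.6] rot [-1.576  0.     1.606] t 18.2
  turn 16 x ry= -0.97
  shift 1 x [0.02, 0.04, -0.02] -> (453, -67, 164, 3.78, 1) yaw 3.78
  shift 8 x [-0.92, -0.02, -0.12] -> (667, 140, 170, 3.78, 1) yaw 3.78
```

apply_moves:
  targets:
    - [0,0,0,0,-0.97,0]
    - [0,0,0,0,-0.97,0]
    - [0,0,0,0,-0.97,0]
    - [0,0,0,0,-0.97,0]
    - [0,0,0,0,-0.97,0]
    - [0,0,0,0,-0.97,0]
    - [0,0,0,0,-0.97,0]
    - [0,0,0,0,-0.97,0]
    - [0,0,0,0,-0.97,0]
    - [0,0,0,0,-0.97,0]
    - [0,0,0,0,-0.97,0]
    - [0,0,0,0,-0.97,0]
  jaw: 1

```text
clock: 19.73
eef_pos: [452.0, -66.9, 162.0]
tool_rot: [-1.571, -0.0, -3.048]
force: [-0.1, 0.3, -0.3]
width: 85.2
```

apply_moves:
  targets:
    - [0,0,0,0,-0.97,0]
    - [0,0,0,0,-0.97,0]
    - [0,0,0,0,-0.97,0]
    - [0,0,0,0,-0.97,0]
    - [-0.92,0,-0.12,0,0,0]
    - [-0.92,0,-0.12,0,0,0]
    - [-0.92,0,-0.12,0,0,0]
    - [-0.92,0,-0.12,0,0,0]
    - [-0.92,0,-0.12,0,0,0]
    - [-0.92,0,-0.12,0,0,0]
    - [-0.92,0,-0.12,0,0,0]
    - [-0.92,0,-0.12,0,0,0]

```text
clock: 21.22
eef_pos: [667.8, 138.4, 161.8]
tool_rot: [-1.57, -0.001, -2.51]
force: [0.9, -0.2, 0.3]
width: 85.3
```

apply_moves:
  targets:
    - [0,0,0,0,0,0]
    - [0,0,0,0,0,0]

```text
clock: 21.48
eef_pos: [666.5, 136.9, 161.4]
tool_rot: [-1.57, -0.002, -2.511]
force: [0.1, -0.2, 0.3]
width: 85.7
```

```bash
python3 shot.py b1
```

```text
[666.5 136.9 161.4] [-1.570e+00 -2.000e-03 -2.511e+00] 21.475
blob [275. 176.] [ 255  148   42   59 1901] xy [671.6 141.7] ax -2.45 len 55 wid 37 mid [671.3 140.8]
blob [263. 301.] [  94  201  285  186 5767] xy [553.2  65.2] ax 1.54 len 344 wid 67 mid [543.1  84.7]
blob [351. 234.] [ 329  215   44   41 1367] xy [667.9  47.4] ax 1.06 len 45 wid 41 mid [667.5  47.3]
blob [422. 278.] [ 400  260   41   39 1084] xy [673.5 -44. ] ax 1.29 len 48 wid 34 mid [674.4 -44.5]
blob [549. 367.] [532 354  28  31 534] xy [ 674.9 -246.7] ax 1.3 len 60 wid 23 mid [ 676.3 -250. ]
blob [449. 408.] [428 389  46  31 854] xy [ 561.8 -201.6] ax 1.55 len 70 wid 46 mid [ 555.4 -204.2]
```

View pics/b1.png

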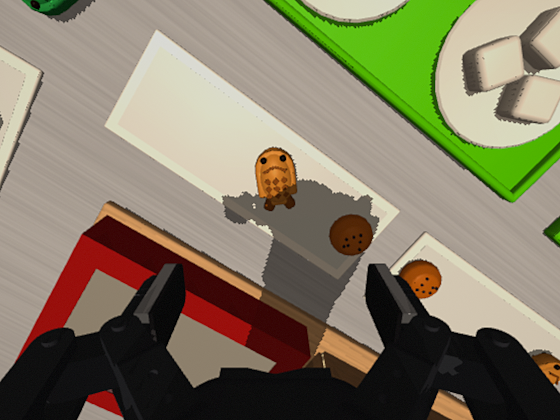

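```bash
python3 plan.py "[(670,140,60,-2.46),(670,140,7,-2.46)]"
```

```text
at [666.5 136.5 161.6] rot [-1.570e+00 -2.000e-03 -2.511e+00] t 21.5
  turn 1 x ry= -0.37
  shift 3 x [-0.04, 0.85, -0.0] -> (670, 140, 60, -2.46) yaw -2.46
  shift 2 x [0.0, 0.66, 0.0] -> (670, 140, 7, -2.46) yaw -2.46
```

apply_moves:
  targets:
    - [0,0,0,0,-0.37,0]
    - [-0.04,0.85,0,0,0,0]
    - [-0.04,0.85,0,0,0,0]
    - [-0.04,0.85,0,0,0,0]
    - [0,0.6,0,0,0,0]
    - [0,0.4,0,0,0,0]
    - [0,0,0,0,0,0]
    - [0,0,0,0,0,0]

```text
clock: 22.52
eef_pos: [672.0, 140.9, 20.9]
tool_rot: [-1.57, 0.001, -2.459]
force: [-0.3, 0.1, 0.2]
width: 85.4
```

apply_moves:
  targets:
    - [0.03,0.2,0.01,0,0,0]
    - [0.03,0.12,0.01,0,0,0]
    - [0,0,0,0,0,0]
    - [0,0,0,0,0,0]

```text
clock: 23.02
eef_pos: [670.0, 138.9, 7.0]
tool_rot: [-1.571, 0.0, -2.458]
force: [-0.4, 0.6, -0.3]
width: 85.3
```

apply_moves:
  targets:
    - [0,0,0,0,0,0]
    - [0,0,0,0,0,0]
    - [0,0,0,0,0,0]
    - [0,0,0,0,0,0]
    - [0,0,0,0,0,0]
  jaw: -1

```text
clock: 23.65
eef_pos: [670.3, 139.1, 7.4]
tool_rot: [-1.57, 0.001, -2.458]
force: [-0.5, -1.3, 4.1]
width: 35.0
```

apply_moves:
  targets:
    - [0,-0.5,0,0,0,0]
    - [0,-0.7,0,0,0,0]
    - [0,-0.9,0,0,0,0]
    - [0,-0.9,0,0,0,0]
    - [0,-0.6,0,0,0,0]
    - [0,0,0,0,0,0]

```text
clock: 24.4
eef_pos: [671.4, 139.2, 154.0]
tool_rot: [-1.568, 0.005, -2.459]
force: [-0.8, -0.6, -0.1]
width: 35.0
```

```bash
python3 plan.py "[(670,140,150,-4.672,1),(456,-146,150,-4.672,1),(456,-146,22,-4.672,1)]"
```

```text
at [671.4 139.2 154. ] rot [-1.568  0.005 -2.459] t 24.4
  turn 16 x ry= 0.99
  shift 1 x [0.02, 0.1, 0.03] -> (670, 140, 150, -4.672, 1) yaw -4.67
  shift 7 x [-0.99, 0.0, 0.8] -> (456, -146, 150, -4.672, 1) yaw -4.67
  shift 4 x [0.0, 0.8, 0.0] -> (456, -146, 22, -4.672, 1) yaw -4.67
```

apply_moves:
  targets:
    - [0,0,0,0,0.99,0]
    - [0,0,0,0,0.99,0]
    - [0,0,0,0,0.99,0]
    - [0,0,0,0,0.99,0]
    - [0,0,0,0,0.99,0]
    - [0,0,0,0,0.99,0]
    - [0,0,0,0,0.99,0]
    - [0,0,0,0,0.99,0]
    - [0,0,0,0,0.99,0]
    - [0,0,0,0,0.99,0]
    - [0,0,0,0,0.99,0]
    - [0,0,0,0,0.99,0]

```text
clock: 25.9
eef_pos: [668.8, 138.7, 149.4]
tool_rot: [-1.568, -0.001, 2.161]
force: [-0.2, 0.0, -0.7]
width: 34.8
```

apply_moves:
  targets:
    - [0,0,0,0,0.99,0]
    - [0,0,0,0,0.99,0]
    - [0,0,0,0,0.99,0]
    - [0,0,0,0,0.99,0]
    - [-0.86,0,0.7,0,0,0]
    - [-0.86,0,0.7,0,0,0]
    - [-0.86,0,0.7,0,0,0]
    - [-0.86,0,0.7,0,0,0]
    - [-0.86,0,0.7,0,0,0]
    - [-0.86,0,0.7,0,0,0]
    - [-0.86,0,0.7,0,0,0]
    - [-0.86,0,0.7,0,0,0]

```text
clock: 27.4
eef_pos: [455.9, -146.3, 150.2]
tool_rot: [-1.569, -0.0, 1.613]
force: [0.5, -0.8, -0.7]
width: 35.1
```

apply_moves:
  targets:
    - [0,0,0,0,0,0]
    - [0,0.5,0,0,0,0]
    - [0,0.5,0,0,0,0]
    - [0,0,0,0,0,0]

```text
clock: 27.9
eef_pos: [456.7, -144.3, 109.5]
tool_rot: [-1.567, -0.002, 1.614]
force: [0.3, 0.6, -0.8]
width: 35.2
```

```bash
python3 plan.py "[(456,-146,60,1.612),(456,-146,22,1.612)]"; python3 shot.py t4 29|head -1
```

```text
at [ 456.7 -144.3  109.5] rot [-1.567 -0.002  1.614] t 27.9
  turn 1 x ry= 0.01
  shift 2 x [-0.02, 0.62, 0.01] -> (456, -146, 60, 1.612) yaw 1.61
  shift 1 x [0.0, 0.95, 0.0] -> (456, -146, 22, 1.612) yaw 1.61
[ 456.7 -144.3  109.5] [-1.567 -0.002  1.614] 27.9
```

View pics/t4.png

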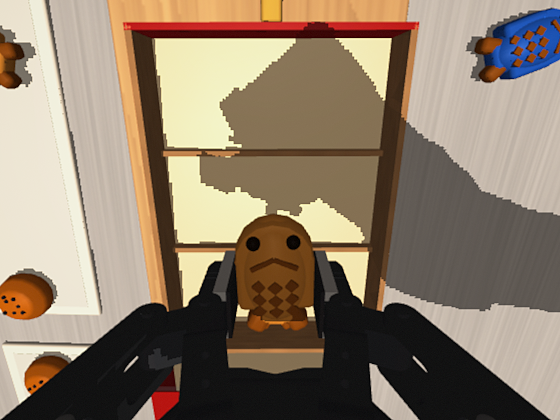

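apply_moves:
  targets:
    - [-0.02,0.6,0,0,0,0]
    - [-0.02,0.6,0,0,0,0]
    - [0,0.6,0,0,0,0]
    - [0,0.4,0,0,0,0]
    - [0,0,0,0,0,0]
    - [0,0,0,0,0,0]

```text
clock: 28.7
eef_pos: [458.4, -147.3, 23.7]
tool_rot: [-1.572, 0.001, 1.613]
force: [0.2, 0.2, -0.6]
width: 35.0
```

apply_moves:
  targets:
    - [0,0.08,0,0,0,0]
    - [0,0.05,0,0,0,0]
    - [0,0,0,0,0,0]
    - [0,0,0,0,0,0]

```text
clock: 29.2
eef_pos: [457.8, -147.1, 17.8]
tool_rot: [-1.571, -0.0, 1.613]
force: [-0.5, 0.5, -0.8]
width: 34.9
```

apply_moves:
  targets:
    - [0,0,0,0,0,0]
    - [0,0,0,0,0,0]
    - [0,0,0,0,0,0]
    - [0,-0.3,0,0,0,0]
    - [0,-0.8,0,0,0,0]
    - [0,-1,0,0,0,0]
    - [0,-1,0,0,0,0]
    - [0,-0.5,0,0,0,0]
  jaw: 0.3

```text
clock: 30.2
eef_pos: [458.3, -147.4, 164.4]
tool_rot: [-1.574, 0.001, 1.613]
force: [1.0, -0.8, -0.2]
width: 55.3
```

```bash
python3 plan.py "[(456,-146,160,5.0,1),(557,399,170,5.0,1)]"
```

```text
at [ 458.3 -147.4  164.4] rot [-1.574e+00  1.000e-03  1.613e+00] t 30.2
  turn 25 x ry= -0.97
  shift 1 x [-0.05, 0.11, -0.05] -> (456, -146, 160, 5.0, 1) yaw 5.0
  shift 13 x [-0.95, -0.02, 0.48] -> (557, 399, 170, 5.0, 1) yaw 5.0
```

apply_moves:
  targets:
    - [0,0,0,0,-0.97,0]
    - [0,0,0,0,-0.97,0]
    - [0,0,0,0,-0.97,0]
    - [0,0,0,0,-0.97,0]
    - [0,0,0,0,-0.97,0]
    - [0,0,0,0,-0.97,0]
    - [0,0,0,0,-0.97,0]
    - [0,0,0,0,-0.97,0]
    - [0,0,0,0,-0.97,0]
    - [0,0,0,0,-0.97,0]
    - [0,0,0,0,-0.97,0]
    - [0,0,0,0,-0.97,0]
  jaw: 1

```text
clock: 31.7
eef_pos: [457.4, -147.4, 162.5]
tool_rot: [-1.57, -0.0, -3.041]
force: [0.3, -0.7, 0.3]
width: 85.7
```

apply_moves:
  targets:
    - [0,0,0,0,-0.97,0]
    - [0,0,0,0,-0.97,0]
    - [0,0,0,0,-0.97,0]
    - [0,0,0,0,-0.97,0]
    - [0,0,0,0,-0.97,0]
    - [0,0,0,0,-0.97,0]
    - [0,0,0,0,-0.97,0]
    - [0,0,0,0,-0.97,0]
    - [0,0,0,0,-0.97,0]
    - [0,0,0,0,-0.97,0]
    - [0,0,0,0,-0.97,0]
    - [0,0,0,0,-0.97,0]

```text
clock: 33.2
eef_pos: [457.3, -147.8, 162.3]
tool_rot: [-1.571, -0.002, -1.416]
force: [0.3, 0.2, -0.0]
width: 85.6
```

apply_moves:
  targets:
    - [0,0,0,0,-0.97,0]
    - [-0.95,0,0.48,0,0,0]
    - [-0.95,0,0.48,0,0,0]
    - [-0.95,0,0.48,0,0,0]
    - [-0.95,0,0.48,0,0,0]
    - [-0.95,0,0.48,0,0,0]
    - [-0.95,0,0.48,0,0,0]
    - [-0.95,0,0.48,0,0,0]
    - [-0.95,0,0.48,0,0,0]
    - [-0.95,0,0.48,0,0,0]
    - [-0.95,0,0.48,0,0,0]
    - [-0.95,0,0.48,0,0,0]

```text
clock: 34.7
eef_pos: [542.5, 314.1, 162.3]
tool_rot: [-1.57, -0.002, -1.285]
force: [0.5, 0.2, 0.0]
width: 85.5
```

apply_moves:
  targets:
    - [-0.95,0,0.48,0,0,0]
    - [-0.95,0,0.48,0,0,0]
    - [0,0,0,0,0,0]
    - [0,0,0,0,0,0]

```text
clock: 35.2
eef_pos: [557.5, 395.9, 161.7]
tool_rot: [-1.571, -0.003, -1.284]
force: [-0.7, -0.7, -0.3]
width: 85.5
```

```bash
python3 shot.py c1
```

```text
[557.5 395.9 161.7] [-1.571 -0.003 -1.284] 35.2
blob [274. 179.] [ 253  148   41   62 1996] xy [553.  400.9] ax 1.95 len 58 wid 36 mid [553.  400.4]
blob [547. 273.] [ 528  226   32   74 1302] xy [848.7 384.5] ax 2.04 len 86 wid 34 mid [843.4 392.2]
blob [414. 253.] [399 240  34  28 422] xy [709. 368.] ax -2.48 len 32 wid 32 mid [710.5 368.6]
blob [ 96. 269.] [  49  255  102   30 1195] xy [405.7 258.8] ax -3.08 len 101 wid 23 mid [409.5 256.1]
blob [215. 318.] [ 185  282   51   99 1259] xy [536.1 232.5] ax 1.86 len 134 wid 52 mid [538.9 212.2]
blob [458. 410.] [446 399  28  21 411] xy [851.6 184.9] ax 2.48 len 47 wid 27 mid [851.6 182.5]
```

View pics/c1.png

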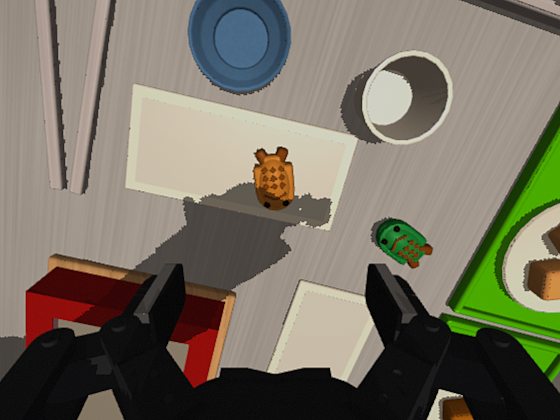

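```bash
python3 plan.py "[(553,400.5,60,-1.2),(553,400.5,7,-1.2)]"
```

```text
at [557.8 395.3 161.8] rot [-1.571 -0.003 -1.285] t 35.2
  turn 1 x ry= -0.61
  shift 3 x [-0.06, 0.85, -0.02] -> (553, 400.5, 60, -1.2) yaw -1.2
  shift 2 x [0.0, 0.66, 0.0] -> (553, 400.5, 7, -1.2) yaw -1.2
```

apply_moves:
  targets:
    - [0,0,0,0,-0.61,0]
    - [-0.06,0.85,-0.02,0,0,0]
    - [-0.06,0.85,-0.02,0,0,0]
    - [-0.06,0.85,-0.02,0,0,0]
    - [0,0.6,0,0,0,0]
    - [0,0.4,0,0,0,0]
    - [0,0,0,0,0,0]
    - [0,0,0,0,0,0]

```text
clock: 36.25
eef_pos: [553.5, 403.3, 20.9]
tool_rot: [-1.569, 0.0, -1.2]
force: [0.1, 0.7, 0.6]
width: 85.3
```

apply_moves:
  targets:
    - [0.02,0.2,-0.01,0,0,0]
    - [0.02,0.12,-0.01,0,0,0]
    - [0,0,0,0,0,0]
    - [0,0,0,0,0,0]

```text
clock: 36.75
eef_pos: [552.5, 401.5, 7.0]
tool_rot: [-1.571, 0.0, -1.199]
force: [0.0, -0.0, -0.0]
width: 85.0
```

apply_moves:
  targets:
    - [0,0,0,0,0,0]
    - [0,0,0,0,0,0]
    - [0,0,0,0,0,0]
    - [0,0,0,0,0,0]
    - [0,0,0,0,0,0]
  jaw: -1

```text
clock: 37.38
eef_pos: [552.8, 401.7, 7.4]
tool_rot: [-1.57, 0.0, -1.199]
force: [-0.5, 0.6, 2.3]
width: 34.8
```

apply_moves:
  targets:
    - [0,-0.5,0,0,0,0]
    - [0,-0.7,0,0,0,0]
    - [0,-0.9,0,0,0,0]
    - [0,-0.9,0,0,0,0]
    - [0,-0.6,0,0,0,0]
    - [0,0,0,0,0,0]

```text
clock: 38.12
eef_pos: [553.6, 402.4, 154.1]
tool_rot: [-1.566, 0.002, -1.199]
force: [0.1, 0.7, -0.2]
width: 34.6
```

```bash
python3 plan.py "[(553,400,150,-1.53,1),(423,-225,150,-1.53,1),(423,-225,22,-1.53,1)]"
```

```text
at [553.6 402.4 154.1] rot [-1.566  0.002 -1.199] t 38.1
  turn 3 x ry= 0.79
  shift 1 x [0.06, 0.1, -0.02] -> (553, 400, 150, -1.53, 1) yaw -1.53
  shift 16 x [0.97, 0.0, -0.24] -> (423, -225, 150, -1.53, 1) yaw -1.53
  shift 4 x [0.0, 0.8, 0.0] -> (423, -225, 22, -1.53, 1) yaw -1.53
```

apply_moves:
  targets:
    - [0,0,0,0,0.79,0]
    - [0,0,0,0,0.79,0]
    - [0,0,0,0,0.79,0]
    - [0.97,0,-0.24,0,0,0]
    - [0.97,0,-0.24,0,0,0]
    - [0.97,0,-0.24,0,0,0]
    - [0.97,0,-0.24,0,0,0]
    - [0.97,0,-0.24,0,0,0]
    - [0.97,0,-0.24,0,0,0]
    - [0.97,0,-0.24,0,0,0]
    - [0.97,0,-0.24,0,0,0]
    - [0.97,0,-0.24,0,0,0]

```text
clock: 39.62
eef_pos: [479.2, 47.5, 150.2]
tool_rot: [-1.573, -0.0, -1.53]
force: [0.8, -0.1, 0.4]
width: 34.6
```

apply_moves:
  targets:
    - [0.97,0,-0.24,0,0,0]
    - [0.97,0,-0.24,0,0,0]
    - [0.97,0,-0.24,0,0,0]
    - [0.97,0,-0.24,0,0,0]
    - [0.97,0,-0.24,0,0,0]
    - [0.97,0,-0.24,0,0,0]
    - [0.8,0,-0.24,0,0,0]
    - [0,0.5,0,0,0,0]
    - [0,0,0,0,0,0]

```text
clock: 40.75
eef_pos: [422.3, -218.0, 129.4]
tool_rot: [-1.575, 0.002, -1.531]
force: [-0.8, -0.3, 0.3]
width: 34.8
```

```bash
python3 plan.py "[(425,-225.5,60,-1.53),(425,-225.5,22,-1.53)]"; python3 shot.py t5 29|head -1
```

```text
at [ 422.3 -218.   129.4] rot [-1.575  0.002 -1.531] t 40.8
  turn 1 x ry= -0.0
  shift 2 x [0.09, 0.87, 0.03] -> (425, -225.5, 60, -1.53) yaw -1.53
  shift 1 x [0.0, 0.95, 0.0] -> (425, -225.5, 22, -1.53) yaw -1.53
[ 422.3 -218.   129.4] [-1.575  0.002 -1.531] 40.75
```

View pics/t5.png

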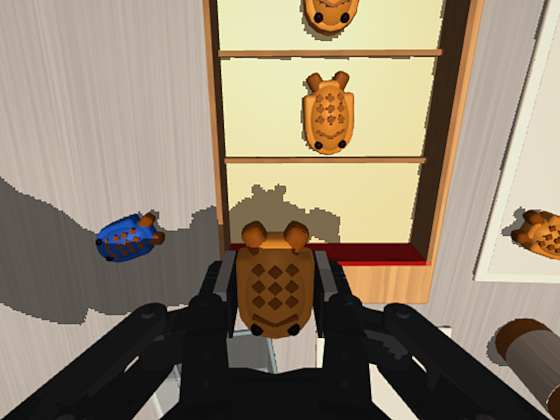

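apply_moves:
  targets:
    - [0.07,0.8,0.03,0,0,0]
    - [0.07,0.8,0.03,0,0,0]
    - [0,0.6,0,0,0,0]
    - [0,0.3,0,0,0,0]
    - [0,0,0,0,0,0]
    - [0,0,0,0,0,0]

```text
clock: 41.55
eef_pos: [427.4, -223.9, 31.8]
tool_rot: [-1.569, -0.001, -1.53]
force: [-0.4, 0.4, -0.7]
width: 34.7
```

apply_moves:
  targets:
    - [0,0.2,-0.03,0,0,0]
    - [0,0.14,-0.03,0,0,0]
    - [0,0,0,0,0,0]
    - [0,0,0,0,0,0]

```text
clock: 42.05
eef_pos: [424.2, -224.1, 17.3]
tool_rot: [-1.571, -0.0, -1.53]
force: [-1.3, -0.3, 0.9]
width: 34.9
```

apply_moves:
  targets:
    - [0,0,0,0,0,0]
    - [0,0,0,0,0,0]
    - [0,0,0,0,0,0]
    - [0,-0.3,0,0,0,0]
    - [0,-0.8,0,0,0,0]
    - [0,-1,0,0,0,0]
    - [0,-1,0,0,0,0]
    - [0,-0.5,0,0,0,0]
  jaw: 0.25

```text
clock: 43.05
eef_pos: [425.0, -224.3, 164.2]
tool_rot: [-1.568, -0.002, -1.53]
force: [0.6, -0.3, -0.4]
width: 53.2
```

```bash
python3 plan.py "[(425,-225,160,-0.32,1),(659,-245,165,-0.32,1)]"
```

```text
at [ 425.  -224.3  164.2] rot [-1.568 -0.002 -1.53 ] t 43.0
  turn 9 x ry= -0.96
  shift 1 x [0.0, 0.1, -0.02] -> (425, -225, 160, -0.32, 1) yaw -0.32
  shift 6 x [0.95, -0.02, 0.23] -> (659, -245, 165, -0.32, 1) yaw -0.32
```

apply_moves:
  targets:
    - [0,0,0,0,-0.96,0]
    - [0,0,0,0,-0.96,0]
    - [0,0,0,0,-0.96,0]
    - [0,0,0,0,-0.96,0]
    - [0,0,0,0,-0.96,0]
    - [0,0,0,0,-0.96,0]
    - [0,0,0,0,-0.96,0]
    - [0,0,0,0,-0.96,0]
    - [0,0,0,0,-0.96,0]
  jaw: 1

```text
clock: 44.18
eef_pos: [424.0, -224.2, 162.1]
tool_rot: [-1.572, -0.0, -0.319]
force: [0.5, 0.8, -0.2]
width: 85.3
```

apply_moves:
  targets:
    - [0.95,0,0.23,0,0,0]
    - [0.95,0,0.23,0,0,0]
    - [0.95,0,0.23,0,0,0]
    - [0.95,0,0.23,0,0,0]
    - [0.95,0,0.23,0,0,0]
    - [0.95,0,0.23,0,0,0]
    - [0,0,0,0,0,0]
    - [0,0,0,0,0,0]

```text
clock: 45.18
eef_pos: [657.0, -244.1, 161.5]
tool_rot: [-1.571, 0.001, -0.323]
force: [-0.3, 0.1, -0.3]
width: 85.9
```

```bash
python3 shot.py a1
```

```text
[ 657.  -244.1  161.5] [-1.571e+00  1.000e-03 -3.230e-01] 45.175
blob [248.  48.] [  102     0   376   126 18276] xy [ 538.5 -228.9] ax 1.39 len 288 wid 99 mid [ 545.5 -191.2]
blob [490. 131.] [ 467  108   49   48 1856] xy [668.  -49.3] ax -2.46 len 44 wid 42 mid [668.7 -50.3]
blob [277. 189.] [ 258  160   39   60 1945] xy [ 659.3 -243.1] ax 2.84 len 58 wid 35 mid [ 659.9 -243.5]
blob [123. 286.] [ 101  262   58   56 1834] xy [ 707.9 -428.7] ax 2.13 len 88 wid 41 mid [ 710.1 -432.8]
blob [ 56. 297.] [ 41 285  32  23 429] xy [ 697.2 -501.4] ax 1.68 len 34 wid 21 mid [ 697.2 -500.8]
blob [352. 350.] [ 317  318   68   70 2465] xy [ 864.9 -223. ] ax -2.95 len 90 wid 72 mid [ 872.1 -220.8]
blob [210. 371.] [184 356  63  32 613] xy [ 842.4 -385.6] ax 1.69 len 72 wid 30 mid [ 841.  -380.2]
```

apply_moves:
  targets:
    - [0.04,0.85,0.02,0,-0.15,0]
    - [0,0.85,0,0,0,0]
    - [0,0.85,0,0,0,0]
    - [0,0.6,0,0,0,0]
    - [0,0.4,0,0,0,0]
    - [0,0,0,0,0,0]
    - [0,0,0,0,0,0]

```text
clock: 46.1
eef_pos: [660.8, -244.0, 20.6]
tool_rot: [-1.571, -0.002, -0.303]
force: [0.1, 0.1, 1.1]
width: 85.2
```

apply_moves:
  targets:
    - [-0.02,0.2,0.01,0,0,0]
    - [0,0.12,0,0,0,0]
    - [0,0,0,0,0,0]
    - [0,0,0,0,0,0]

```text
clock: 46.6
eef_pos: [659.3, -243.3, 6.6]
tool_rot: [-1.571, -0.0, -0.303]
force: [-0.4, -0.1, -0.9]
width: 85.6
```

apply_moves:
  targets:
    - [0,0,0,0,0,0]
    - [0,0,0,0,0,0]
    - [0,0,0,0,0,0]
    - [0,0,0,0,0,0]
    - [0,0,0,0,0,0]
  jaw: -1

```text
clock: 47.22
eef_pos: [659.5, -243.3, 6.9]
tool_rot: [-1.571, -0.001, -0.303]
force: [0.1, 0.3, 3.5]
width: 35.2
```

apply_moves:
  targets:
    - [0,-0.5,0,0,0,0]
    - [0,-0.7,0,0,0,0]
    - [0,-0.9,0,0,0,0]
    - [0,-0.9,0,0,0,0]
    - [0,-0.6,0,0,0,0]
    - [0,0,0,0,0,0]

```text
clock: 47.98
eef_pos: [660.7, -243.4, 153.7]
tool_rot: [-1.571, -0.005, -0.303]
force: [0.1, 0.4, -0.1]
width: 34.6
```

```bash
python3 plan.py "[(659,-244,150,-1.53,1),(494,-222.5,120,-1.53,1),(494,-222.5,22,-1.53,1)]"
```

```text
at [ 660.7 -243.4  153.7] rot [-1.571 -0.005 -0.303] t 48.0
  turn 9 x ry= 0.98
  shift 1 x [0.01, 0.09, -0.04] -> (659, -244, 150, -1.53, 1) yaw -1.53
  shift 5 x [-0.14, 0.15, -0.82] -> (494, -222.5, 120, -1.53, 1) yaw -1.53
  shift 3 x [0.0, 0.82, 0.0] -> (494, -222.5, 22, -1.53, 1) yaw -1.53
```

apply_moves:
  targets:
    - [0,0,0,0,0.98,0]
    - [0,0,0,0,0.98,0]
    - [0,0,0,0,0.98,0]
    - [0,0,0,0,0.98,0]
    - [0,0,0,0,0.98,0]
    - [0,0,0,0,0.98,0]
    - [0,0,0,0,0.98,0]
    - [0,0,0,0,0.98,0]
    - [0,0,0,0,0.98,0]

```text
clock: 49.1
eef_pos: [658.1, -243.1, 149.1]
tool_rot: [-1.573, 0.001, -1.539]
force: [0.3, -1.0, -0.4]
width: 34.4
```

apply_moves:
  targets:
    - [-0.13,0.15,-0.84,0,0,0]
    - [-0.13,0.15,-0.84,0,0,0]
    - [-0.13,0.15,-0.84,0,0,0]
    - [-0.13,0.15,-0.84,0,0,0]
    - [-0.13,0.15,-0.84,0,0,0]
    - [0,0.6,0,0,0,0]
    - [0,0.6,0,0,0,0]
    - [0,0,0,0,0,0]
    - [0,0,0,0,0,0]

```text
clock: 50.22
eef_pos: [490.4, -223.3, 72.7]
tool_rot: [-1.571, 0.0, -1.534]
force: [-0.2, -0.3, -0.0]
width: 35.1
```

```bash
python3 plan.py "[(494.5,-223,30,-1.53)]"
```

```text
at [ 490.4 -223.3   72.7] rot [-1.571  0.    -1.534] t 50.2
  turn 1 x ry= -0.03
  shift 2 x [-0.0, 0.53, 0.05] -> (494.5, -223, 30, -1.53) yaw -1.53
```

apply_moves:
  targets:
    - [0,0.5,0.06,0,0,0]
    - [0,0.5,0.06,0,0,0]
    - [0,0.22,0,0,0,0]
    - [0,0.1,0,0,0,0]
    - [0,0,0,0,0,0]
    - [0,0,0,0,0,0]

```text
clock: 50.98
eef_pos: [495.5, -223.5, 20.3]
tool_rot: [-1.57, -0.0, -1.534]
force: [0.7, -0.3, -0.5]
width: 34.7
```

apply_moves:
  targets:
    - [0,0.07,0,0,0,0]
    - [0,0,0,0,0,0]
    - [0,0,0,0,0,0]

```text
clock: 51.35
eef_pos: [495.1, -223.3, 16.9]
tool_rot: [-1.571, -0.0, -1.534]
force: [-0.7, 0.4, -0.3]
width: 34.9
```

apply_moves:
  targets:
    - [0,0,0,0,0,0]
    - [0,0,0,0,0,0]
    - [0,0,0,0,0,0]
    - [0,-0.3,0,0,0,0]
    - [0,-0.8,0,0,0,0]
    - [0,-1,0,0,0,0]
    - [0,-1,0,0,0,0]
    - [0,-0.8,0,0,0,0]
    - [0,0,0,0,0,0]
  jaw: 0.25

```text
clock: 52.48
eef_pos: [496.9, -223.9, 176.2]
tool_rot: [-1.565, -0.003, -1.534]
force: [0.5, -0.9, -0.2]
width: 53.5
```

```bash
python3 plan.py "[(460,-225,180,-1.53),(460,-320,180,-1.53),(378,-431,200,-2.953)]"
```

```text
at [ 496.9 -223.9  176.2] rot [-1.565 -0.003 -1.534] t 52.5
  turn 1 x ry= -0.03
  shift 1 x [-0.01, -0.1, -0.92] -> (460, -225, 180, -1.53) yaw -1.53
  shift 3 x [0.79, 0.0, -0.03] -> (460, -320, 180, -1.53) yaw -1.53
  turn 11 x ry= 0.93
  shift 3 x [0.84, -0.17, 0.78] -> (378, -431, 200, -2.953) yaw -2.95
```

apply_moves:
  targets:
    - [0,0,-0.92,0,-0.03,0]
    - [-0.9,0,0,0,0,0]
    - [-0.9,0,0,0,0,0]
    - [-0.9,0,0,0,0,0]
    - [-0.9,0,0,0,0,0]
    - [0,0,0,0,0,0]
    - [0,0,0,0,0,0]

```text
clock: 53.35
eef_pos: [452.1, -81.4, 172.7]
tool_rot: [-1.572, -0.001, -1.53]
force: [0.8, -0.0, -0.3]
width: 53.5
```

```bash
python3 shot.py s1 29|head -1
```

```text
[452.1 -81.4 172.7] [-1.572e+00 -1.000e-03 -1.530e+00] 53.35
```

View pics/s1.png

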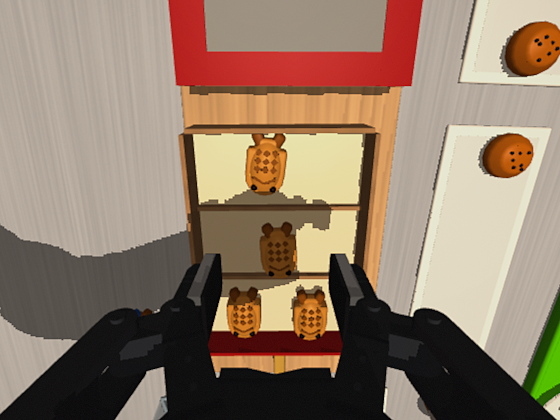

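Run:
```python
from h import *
import pickle;c=pickle.load(open('s1.pkl','rb'))
im=cv2.imread('pics/s1raw.png')[:,:,::-1].astype(int)
red=(im[...,0]>130)&(im[...,1]<60)&(im[...,2]<60)
L=[];Rr=[];
for r in range(4,78,4):
    x=np.nonzero(red[r,:])[0];L.append(ray(c,(x.min()-.5,r),55));Rr.append(ray(c,(x.max()+.5,r),55))
L=np.array(L);Rr=np.array(Rr)
for n,P in(('L',L),('R',Rr),('mid',(L+Rr)/2)): 
    k=np.polyfit(P[:,1],P[:,0],1);print(n,'slope',round(k[0],4),'x at y=10',round(np.polyval(k,10),1),'x at 60',round(np.polyval(k,60),1))
print('width',np.linalg.norm(L-Rr,axis=1).mean())
m=[];
for x in range(190,401,10):
    y=np.nonzero(red[60:110,x])[0].max()+60.5;m.append(ray(c,(x,y),55))
m=np.array(m);k=np.polyfit(m[:,0],m[:,1],1);print('mouth slope',k[0],'y at 455',np.polyval(k,455))
for n,p,z in(('trayBL',(182,132),48),('trayBR',(380,131),48),('rib2L',(200,206),23),('rib2R',(358,208),23),('rib1L',(202,274),23),('tab',(279,365),46)):print(n,np.round(ray(c,p,z),1))
```

```text
L slope -0.0407 x at y=10 371.1 x at 60 369.1
R slope -0.3546 x at y=10 565.5 x at 60 547.8
mid slope -0.2212 x at y=10 468.4 x at 60 457.3
width 184.37379029100276
mouth slope 0.034426011003858996 y at 455 6.558291832323798
trayBL [371.7 -33.1  48. ]
trayBR [534.3 -25.6  48. ]
rib2L [ 378.2 -107.    23. ]
rib2R [ 532.  -102.7   23. ]
rib1L [ 377.6 -183.3   23. ]
tab [ 462.7 -278.9   46. ]
```

Run:
```python
from h import *
import pickle;c=pickle.load(open('s1.pkl','rb'))
im=cv2.imread('pics/s1raw.png')[:,:,::-1].astype(int)
red=(im[...,0]>130)&(im[...,1]<60)&(im[...,2]<60)
L=[];Rr=[]
for r in range(4,80,4):
    x=np.nonzero(red[r,:440])[0];L.append(ray(c,(x.min()-.5,r),55));Rr.append(ray(c,(x.max()+.5,r),55))
L=np.array(L);Rr=np.array(Rr)
for n,P in(('L',L),('R',Rr)): 
    k=np.polyfit(P[:,1],P[:,0],1);print(n,'slope',round(k[0],4),'x at y=7',round(np.polyval(k,7),1))
print('width',np.linalg.norm(L-Rr,axis=1).mean())
k=cv2.resize(cv2.imread('pics/s1raw.png')[60:260,160:430],(810,600),interpolation=cv2.INTER_CUBIC)[:,:800]
cv2.imwrite('pics/s1c.png',k)
```

```text
L slope -0.0407 x at y=7 371.3
R slope -0.0372 x at y=7 550.3
width 178.98688885544652
```

View pics/s1c.png

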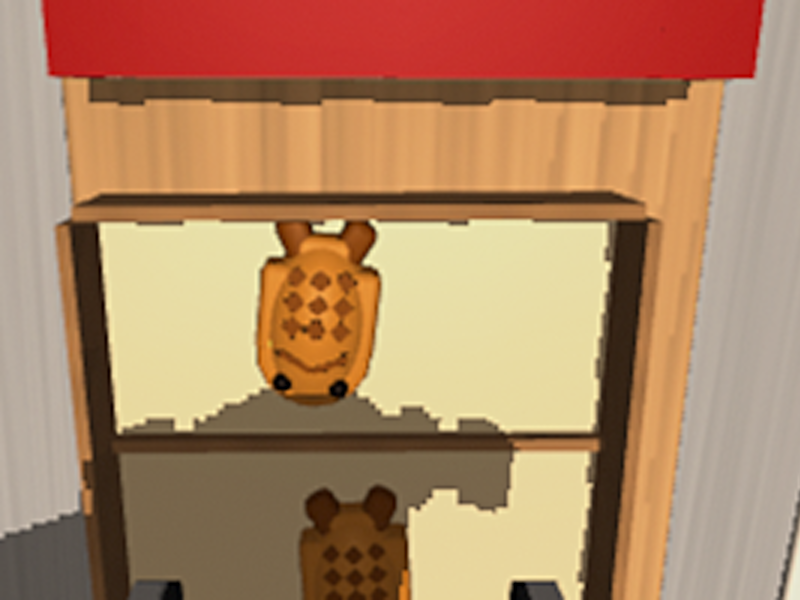

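```bash
python3 plan.py "[(462,-282,110,-1.53),(462,-282,21,-1.53)]"
```

```text
at [452.2 -81.8 172.6] rot [-1.572 -0.    -1.531] t 53.4
  turn 1 x ry= -0.01
  shift 6 x [0.84, 0.26, 0.01] -> (462, -282, 110, -1.53) yaw -1.53
  shift 3 x [0.0, 0.74, 0.0] -> (462, -282, 21, -1.53) yaw -1.53
```

apply_moves:
  targets:
    - [0.84,0.26,0.01,0,0,0]
    - [0.84,0.26,0.01,0,0,0]
    - [0.84,0.26,0.01,0,0,0]
    - [0.84,0.26,0.01,0,0,0]
    - [0.84,0.26,0.01,0,0,0]
    - [0.84,0.26,0.01,0,0,0]
    - [0,0,0,0,0,0]
    - [0,0,0,0,0,0]

```text
clock: 54.4
eef_pos: [462.5, -282.2, 110.3]
tool_rot: [-1.571, 0.001, -1.531]
force: [0.4, -0.2, 0.1]
width: 53.3
```

```bash
python3 plan.py "[(462,-282,45,-1.53),(462,-282,22,-1.53)]"
```

```text
at [ 462.5 -282.2  110.3] rot [-1.571e+00  1.000e-03 -1.531e+00] t 54.4
  turn 1 x ry= -0.01
  shift 2 x [-0.0, 0.82, -0.01] -> (462, -282, 45, -1.53) yaw -1.53
  shift 1 x [0.0, 0.57, 0.0] -> (462, -282, 22, -1.53) yaw -1.53
```

apply_moves:
  targets:
    - [0,0.8,0,0,0,0]
    - [0,0.8,0,0,0,0]
    - [0,0.4,0,0,0,0]
    - [0,0.2,0,0,0,0]
    - [0,0,0,0,0,0]
    - [0,0,0,0,0,0]

```text
clock: 55.15
eef_pos: [463.8, -282.3, 23.4]
tool_rot: [-1.569, -0.001, -1.53]
force: [-0.1, 0.2, 0.2]
width: 53.4
```

apply_moves:
  targets:
    - [0,0,0,0,0,0]
    - [0,0,0,0,0,0]
    - [0,0,0,0,0,0]
    - [0,0,0,0,0,0]
    - [0,0,0,0,0,0]
  jaw: -1

```text
clock: 55.78
eef_pos: [463.6, -282.4, 23.1]
tool_rot: [-1.57, -0.001, -1.53]
force: [-0.3, -0.4, 5.6]
width: 10.8
```

apply_moves:
  targets:
    - [-0.06,0,0.05,0,0,0]
    - [-0.06,0,0.05,0,0,0]
    - [-0.06,0,0.05,0,0,0]
    - [-0.06,0,0.05,0,0,0]
    - [-0.06,0,0.05,0,0,0]
    - [0,0,0,0,0,0]
    - [0,0,0,0,0,0]

```text
clock: 56.65
eef_pos: [471.5, -272.0, 23.2]
tool_rot: [-1.572, -0.003, -1.53]
force: [-2.0, -4.5, 6.8]
width: 10.5
```

```bash
cat > gap.py <<'E'
import sys
from h import *
import pickle
s=read_state();c=calibration('wrist');im=get_image('wrist');cv2.imwrite('pics/g.png',im[:,:,::-1])
print(np.round(s['eef_pos'],1),np.round(s['tool_rot'],3))
o=cv2.resize(im[0:200,130:440],(800,516),interpolation=cv2.INTER_CUBIC);cv2.imwrite('pics/gc.png',o[:,:,::-1])
a=im.astype(int);red=(a[...,0]>110)&(a[...,1]<60)&(a[...,2]<60)
print('red rows',[ (r,int(np.nonzero(red[r])[0].min()),int(np.nonzero(red[r])[0].max())) for r in range(0,420,8) if red[r].sum()>60])
E
python3 gap.py; for n in side scene; do python3 -c "
from h import *
save('$n','g_$n.png')"; done
```

```text
[ 471.5 -272.    23.2] [-1.572 -0.003 -1.53 ]
red rows [(256, 76, 473)]
```

apply_moves:
  targets:
    - [-0.1,0,0,0,0,0]
    - [-0.1,0,0,0,0,0]
    - [-0.1,0,0,0,0,0]
    - [-0.06,0,0,0,0,0]
    - [0,0,0,0,0,0]
    - [0,0,0,0,0,0]

```text
clock: 57.55
eef_pos: [472.3, -257.4, 23.1]
tool_rot: [-1.57, -0.003, -1.531]
force: [-1.0, -6.0, 5.4]
width: 10.7
```

apply_moves:
  targets:
    - [0,0,0,0,0,0]
    - [0,0,0,0,0,0]
    - [0,-0.4,0,0,0,0]
    - [0,-0.9,0,0,0,0]
    - [0,-0.9,0,0,0,0]
    - [0,-0.9,0,0,0,0]
    - [-0.9,-0.3,0,0,0,0]
    - [-0.9,-0.3,0,0,0,0]
    - [-0.9,-0.3,0,0,0,0]
    - [-0.9,0,0,0,0,0]
    - [0,0,0,0,0,0]
    - [0,0,0,0,0,0]
  jaw: 0.3

```text
clock: 59.05
eef_pos: [466.1, -111.9, 183.0]
tool_rot: [-1.57, -0.001, -1.53]
force: [0.2, -0.3, 1.3]
width: 56.1
```

```bash
python3 shot.py s2 29|head -1
python3 - <<'E'
from h import *
im=cv2.imread('pics/s2raw.png')
print(im.shape)
k=cv2.resize(im[40:240,150:420],(800,593),interpolation=cv2.INTER_CUBIC)
for i in range(0,270,30): cv2.putText(k,str(150+i),(int(i*800/270),10),0,.35,(255,255,255));
for i in range(0,200,20): cv2.putText(k,str(40+i),(0,int(i*593/200)+4),0,.35,(0,0,0))
cv2.imwrite('pics/s2c.png',k)
E
```

```text
[ 466.1 -111.9  183. ] [-1.57e+00 -1.00e-03 -1.53e+00] 59.05
(420, 560, 3)
```

View pics/s2c.png

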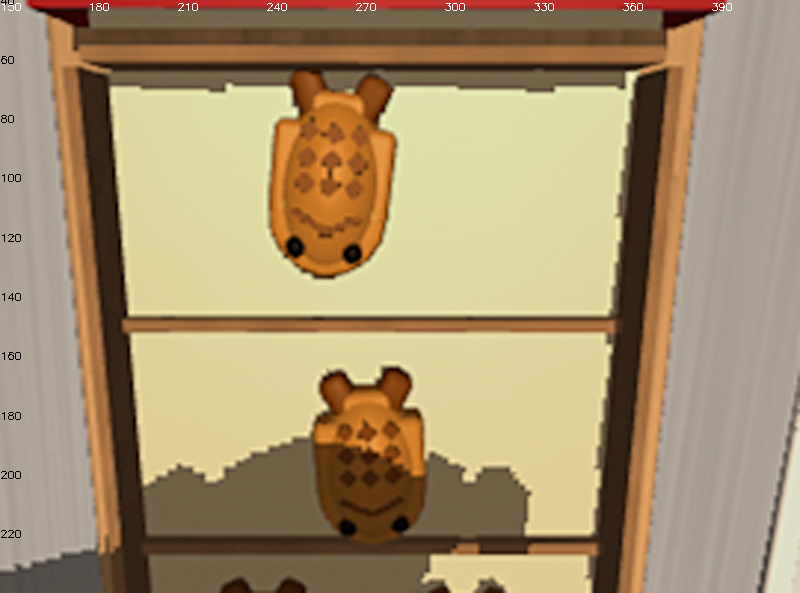

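Run:
```python
from h import *
import pickle;c=pickle.load(open('s2.pkl','rb'))
im=cv2.imread('pics/s2raw.png')[:,:,::-1].astype(int)
red=(im[...,0]>130)&(im[...,1]<60)&(im[...,2]<60)
L=[];Rr=[]
for r in range(2,40,3):
    x=np.nonzero(red[r,:440])[0];L.append(ray(c,(x.min()-.5,r),55));Rr.append(ray(c,(x.max()+.5,r),55))
L=np.array(L);Rr=np.array(Rr);yy=20
for n,P in(('L',L),('R',Rr)):
    k=np.polyfit(P[:,1],P[:,0],1);print(n,'slope',round(k[0],4),'x at y=7',round(np.polyval(k,7),1),P[-1])
f=lambda u,v:(150+u*.3375,40+v*.3375)
for n,p,q,z in(('rim',(79,58),(666,55),48),('floor',(110,85),(630,85),15),('rib2',(123,327),(617,325),23),('floorlow',(130,400),(605,400),15),('rib1',(143,550),(598,546),23),('board',(53,50),(702,50),12),('boardlow',(90,400),(655,400),12)):
    a,b=ray(c,f(*p),z),ray(c,f(*q),z);print(n,np.round(a,1),np.round(b,1),'mid',np.round((a+b)/2,1),round(np.linalg.norm(a-b)))
m=[]
for x in range(180,381,10):
    y=np.nonzero(red[20:60,x])[0].max()+20.5;m.append(ray(c,(x,y),55))
m=np.array(m);k=np.polyfit(m[:,0],m[:,1],1);print('mouth slope',k[0],'y at 460',np.polyval(k,460))
```

```text
L slope -0.0435 x at y=7 371.1 [370.91785314   5.78141947  55.        ]
R slope -0.0376 x at y=7 550.4 [550.20971702  13.09799169  55.        ]
rim [381.8  -8.3  48. ] [539.3  -1.1  48. ] mid [460.5  -4.7  48. ] 158
floor [381.3 -13.2  15. ] [538.9  -6.8  15. ] mid [460.1 -10.   15. ] 158
rib2 [384.  -85.4  23. ] [542.  -78.3  23. ] mid [463.  -81.9  23. ] 158
floorlow [ 383.2 -111.7   15. ] [ 543.3 -105.1   15. ] mid [ 463.3 -108.4   15. ] 160
rib1 [ 387.4 -163.2   23. ] [ 545.2 -155.1   23. ] mid [ 466.3 -159.2   23. ] 158
board [363.7  -3.9  12. ] [560.1   4.1  12. ] mid [4.619e+02 1.000e-01 1.200e+01] 197
boardlow [ 368.8 -113.1   12. ] [ 561.1 -105.2   12. ] mid [ 465.  -109.1   12. ] 193
mouth slope 0.03752940904544582 y at 460 6.497155801441318
```

```bash
python3 plan.py "[(472.5,-258,110,-1.53),(472.5,-258,24,-1.53)]"
```

```text
at [ 466.1 -112.4  182.8] rot [-1.571e+00 -1.000e-03 -1.531e+00] t 59.1
  turn 1 x ry= -0.01
  shift 4 x [0.91, 0.46, 0.0] -> (472.5, -258, 110, -1.53) yaw -1.53
  shift 3 x [0.0, 0.72, 0.0] -> (472.5, -258, 24, -1.53) yaw -1.53
```

apply_moves:
  targets:
    - [0.91,0.46,0,0,0,0]
    - [0.91,0.46,0,0,0,0]
    - [0.91,0.46,0,0,0,0]
    - [0.91,0.46,0,0,0,0]
    - [0,0.5,0,0,0,0]
    - [0,0.5,0,0,0,0]
    - [0,0.5,0,0,0,0]
    - [0,0.4,0,0,0,0]
    - [0,0.2,0,0,0,0]
    - [0,0,0,0,0,0]
    - [0,0,0,0,0,0]

```text
clock: 60.48
eef_pos: [472.5, -257.1, 25.4]
tool_rot: [-1.57, -0.0, -1.53]
force: [0.8, 0.0, 0.4]
width: 55.4
```

apply_moves:
  targets:
    - [0,0,0,0,0,0]
    - [0,0,0,0,0,0]
    - [0,0,0,0,0,0]
    - [0,0,0,0,0,0]
    - [0,0,0,0,0,0]
  jaw: -1

```text
clock: 61.1
eef_pos: [472.3, -257.0, 25.5]
tool_rot: [-1.57, -0.001, -1.53]
force: [-1.3, -0.1, 5.9]
width: 10.7
```

apply_moves:
  targets:
    - [-0.1,0,0.02,0,0,0]
    - [-0.1,0,0.01,0,0,0]
    - [-0.15,0,0,0,0,0]
    - [-0.15,0,0,0,0,0]
    - [-0.15,0,0,0,0,0]
    - [-0.15,0,0,0,0,0]
    - [0,0,0,0,0,0]

```text
clock: 61.98
eef_pos: [472.5, -225.9, 25.4]
tool_rot: [-1.57, -0.002, -1.53]
force: [-0.8, -4.4, 5.7]
width: 10.6
```

apply_moves:
  targets:
    - [-0.3,0,0,0,0,0]
    - [-0.4,0,0,0,0,0]
    - [-0.4,0,0,0,0,0]
    - [-0.4,0,0,0,0,0]
    - [-0.4,0,0,0,0,0]
    - [-0.4,0,0,0,0,0]
    - [-0.4,0,0,0,0,0]
    - [-0.3,0,0,0,0,0]
    - [0,0,0,0,0,0]

```text
clock: 63.1
eef_pos: [467.6, -104.6, 25.4]
tool_rot: [-1.57, -0.0, -1.53]
force: [-0.4, -0.8, 8.4]
width: 10.5
```

apply_moves:
  targets:
    - [-0.3,0,0,0,0,0]
    - [-0.35,0,0,0,0,0]
    - [-0.35,0,0,0,0,0]
    - [-0.35,0,0,0,0,0]
    - [-0.35,0,0,0,0,0]
    - [-0.2,0,0,0,0,0]
    - [-0.1,0,0,0,0,0]
    - [0,0,0,0,0,0]

```text
clock: 64.1
eef_pos: [464.0, -26.8, 25.4]
tool_rot: [-1.571, -0.002, -1.532]
force: [-0.1, -6.1, 8.0]
width: 10.5
```

apply_moves:
  targets:
    - [-0.1,0,0,0,0,0]
    - [-0.1,0,0,0,0,0]
    - [-0.1,0,0,0,0,0]
    - [-0.06,0,0,0,0,0]
    - [0,0,0,0,0,0]

```text
clock: 64.72
eef_pos: [463.3, -13.1, 25.4]
tool_rot: [-1.571, -0.003, -1.533]
force: [-0.4, -7.2, 8.9]
width: 10.5
```

Now small steps until it meets the back.

apply_moves:
  targets:
    - [-0.04,0,0,0,0,0]
    - [-0.04,0,0,0,0,0]
    - [-0.04,0,0,0,0,0]
    - [0,0,0,0,0,0]

```text
clock: 65.22
eef_pos: [463.2, -11.0, 25.4]
tool_rot: [-1.572, -0.006, -1.535]
force: [2.1, -12.6, 7.4]
width: 10.3
```

apply_moves:
  targets:
    - [-0.04,0,0,0,0,0]
    - [-0.04,0,0,0,0,0]
    - [0,0,0,0,0,0]

```text
clock: 65.6
eef_pos: [463.1, -11.0, 25.4]
tool_rot: [-1.572, -0.01, -1.538]
force: [2.9, -20.8, 7.0]
width: 10.6
```

apply_moves:
  targets:
    - [0,0,0,0,0,0]
    - [0,0,0,0,0,0]
    - [0,0,0,0,0,0]
    - [0,-0.4,0,0,0,0]
    - [0,-0.8,0,0,0,0]
    - [0,-0.9,0,0,0,0]
    - [0,-0.9,0,0,0,0]
    - [0,-0.9,0,0,0,0]
    - [0,0,0,0,0,0]
  jaw: 0.3

```text
clock: 66.72
eef_pos: [464.3, -1.5, 182.9]
tool_rot: [-1.566, 0.001, -1.529]
force: [0.2, -0.2, -1.5]
width: 55.4
```

```bash
python3 shot.py f1 29|head -1
python3 - <<'E'
from h import *
import pickle;c=pickle.load(open('f1.pkl','rb'))
im=cv2.imread('pics/f1raw.png')[:,:,::-1].astype(int)
red=(im[...,0]>110)&(im[...,1]<60)&(im[...,2]<60)
# lower end of red per column -> y at z=55 (sleeve edge) and at z=48/12 for tray front
for x in range(190,400,15):
    y=np.nonzero(red[:,x])[0]; print(x,(y.min(),y.max()) if len(y) else None, np.round(ray(c,(x,y.max()+.5),55)[:2],1) if len(y) else '', im[min(y.max()+6,419),x] if len(y) else '')
E
python3 plan.py "[(460,-100,165,-1.53),(378,-431,185,-2.953)]"
```

```text
[464.3  -1.5 182.9] [-1.566e+00  1.000e-03 -1.529e+00] 66.725
190 (np.int64(75), np.int64(181)) [388.5   3.8] [209 150  93]
205 (np.int64(155), np.int64(181)) [401.6   4.4] [216 155  95]
220 (np.int64(155), np.int64(181)) [414.7   4.9] [220 160 100]
235 (np.int64(155), np.int64(181)) [427.8   5.5] [198 142  88]
250 (np.int64(155), np.int64(181)) [441.   6.] [174 125  77]
265 (np.int64(155), np.int64(181)) [454.1   6.5] [103  74  48]
280 (np.int64(156), np.int64(181)) [467.2   7.1] [211 153  97]
295 (np.int64(155), np.int64(181)) [480.4   7.6] [214 154  95]
310 (np.int64(155), np.int64(181)) [493.5   8.2] [226 166 102]
325 (np.int64(155), np.int64(181)) [506.6   8.7] [223 163 100]
340 (np.int64(156), np.int64(181)) [519.8   9.2] [219 158  98]
355 (np.int64(81), np.int64(181)) [532.9   9.8] [218 154  96]
370 (np.int64(0), np.int64(181)) [546.1  10.3] [167 160 151]
385 (np.int64(0), np.int64(87)) [547.2  88.2] [184 148 137]
at [463.2  -1.9 181.5] rot [-1.569e+00  1.000e-03 -1.529e+00] t 66.8
  turn 1 x ry= 0.01
  shift 3 x [0.82, 0.14, -0.06] -> (460, -100, 165, -1.53) yaw -1.53
  turn 11 x ry= 0.93
  shift 8 x [0.45, -0.06, 0.97] -> (378, -431, 185, -2.953) yaw -2.95
```

apply_moves:
  targets:
    - [0,0,0,0,0.93,0]
    - [0,0,0,0,0.93,0]
    - [0,0,0,0,0.93,0]
    - [0,0,0,0,0.93,0]
    - [0,0,0,0,0.93,0]
    - [0,0,0,0,0.93,0]
    - [0,0,0,0,0.93,0]
    - [0,0,0,0,0.93,0]
    - [0,0,0,0,0.93,0]
    - [0,0,0,0,0.93,0]
    - [0,0,0,0,0.93,0]
    - [0,0,0,0,0,0]
  jaw: 1

```text
clock: 68.28
eef_pos: [461.8, -2.3, 179.6]
tool_rot: [-1.571, -0.003, -2.956]
force: [-0.5, -0.7, 0.4]
width: 85.3
```

```bash
python3 plan.py "[(378,-431.3,185,-2.953)]"
```

```text
at [461.8  -2.3 179.6] rot [-1.571 -0.003 -2.956] t 68.3
  turn 1 x ry= -0.02
  shift 11 x [0.37, -0.01, 0.92] -> (378, -431.3, 185, -2.953) yaw -2.95
```

apply_moves:
  targets:
    - [0.37,0,0.92,0,0,0]
    - [0.37,0,0.92,0,0,0]
    - [0.37,0,0.92,0,0,0]
    - [0.37,0,0.92,0,0,0]
    - [0.37,0,0.92,0,0,0]
    - [0.37,0,0.92,0,0,0]
    - [0.37,0,0.92,0,0,0]
    - [0.37,0,0.92,0,0,0]
    - [0.37,0,0.92,0,0,0]
    - [0.37,0,0.92,0,0,0]
    - [0.37,0,0.92,0,0,0]
    - [0,0,0,0,0,0]

```text
clock: 69.78
eef_pos: [374.4, -433.5, 179.8]
tool_rot: [-1.57, -0.002, -2.961]
force: [-0.3, 0.1, -0.1]
width: 85.5
```

```bash
python3 shot.py k2 29|head -1
python3 - <<'E'
from h import *
import pickle;c=pickle.load(open('k2.pkl','rb'))
im=cv2.imread('pics/k2raw.png').astype(int);m=(im.max(2)<40).astype(np.uint8)[60:250,150:400]
k,l,st,ce=cv2.connectedComponentsWithStats(m)
for i in range(1,k):
    if st[i,4]>300:
        x,y,w,h=st[i,:4];print(x+150,y+60,w,h,st[i,4],np.round(ray(c,(x+150+w/2,y+60+h-20),86),1))
E
python3 plan.py "[(378,-431.3,95,-2.953),(378,-431.3,60.5,-2.953)]"
```

```text
[ 374.4 -433.5  179.8] [-1.570e+00 -2.000e-03 -2.961e+00] 69.775
264 169 19 48 867 [ 377.5 -431.4   86. ]
at [ 375.4 -430.9  179.7] rot [-1.572e+00 -1.000e-03 -2.959e+00] t 69.8
  turn 1 x ry= -0.04
  shift 3 x [-0.02, 0.71, 0.01] -> (378, -431.3, 95, -2.953) yaw -2.95
  shift 1 x [0.0, 0.86, 0.0] -> (378, -431.3, 60.5, -2.953) yaw -2.95
```

Knob is where it was left, at (377.5, −431.4).

apply_moves:
  targets:
    - [-0.02,0.7,0,0,0,0]
    - [-0.02,0.7,0,0,0,0]
    - [-0.02,0.7,0,0,0,0]
    - [0,0.5,0,0,0,0]
    - [0,0.35,0,0,0,0]
    - [0,0,0,0,0,0]
    - [0,0,0,0,0,0]

```text
clock: 70.7
eef_pos: [379.5, -429.9, 63.5]
tool_rot: [-1.57, 0.001, -2.958]
force: [0.2, -0.4, 0.7]
width: 85.6
```

apply_moves:
  targets:
    - [0,0,0,0,0,0]
    - [0,0,0,0,0,0]
    - [0,0,0,0,0,0]
    - [0,0,0,0,0,0]
    - [0,0,0,0,0,0]
    - [0,0,0,0,0,0]
  jaw: -1

```text
clock: 71.45
eef_pos: [379.2, -430.3, 63.4]
tool_rot: [-1.57, 0.001, -2.958]
force: [-0.8, -0.2, 6.0]
width: 14.6
```

apply_moves:
  targets:
    - [0,-0.5,0,0,0,0]
    - [0,-0.6,0,0,0,0]
    - [0,-0.6,0,0,0,0]
    - [0,-0.6,0,0,0,0]
    - [0,0,0,0,0,0]
    - [0,0,0,0,0,0]

```text
clock: 72.2
eef_pos: [378.3, -429.2, 153.7]
tool_rot: [-1.573, -0.001, -2.958]
force: [0.1, -0.1, -2.5]
width: 14.5
```

```bash
python3 plan.py "[(545,-434,152,-3.06)]"
```

```text
at [ 378.3 -429.2  153.7] rot [-1.573e+00 -1.000e-03 -2.958e+00] t 72.2
  turn 1 x ry= 0.73
  shift 5 x [-0.83, 0.01, 0.09] -> (545, -434, 152, -3.06) yaw -3.06
```

apply_moves:
  targets:
    - [0,0,0,0,0.73,0]
    - [-0.69,0,0.07,0,0,0]
    - [-0.69,0,0.07,0,0,0]
    - [-0.69,0,0.07,0,0,0]
    - [-0.69,0,0.07,0,0,0]
    - [-0.69,0,0.07,0,0,0]
    - [-0.69,0,0.07,0,0,0]
    - [0,0,0,0,0,0]
    - [0,0,0,0,0,0]

```text
clock: 73.32
eef_pos: [543.7, -432.9, 153.2]
tool_rot: [-1.573, -0.003, -3.061]
force: [0.3, -0.9, -2.3]
width: 14.6
```

```bash
python3 shot.py p1 19; python3 plan.py "[(544.5,-433.5,72,-3.06)]"
```

```text
[ 543.7 -432.9  153.2] [-1.573e+00 -3.000e-03 -3.061e+00] 73.325
blob [181.   9.] [ 144    0   75   23 1212] xy [ 677.2 -350.4] ax 1.66 len 56 wid 15 mid [ 675.9 -350.9]
blob [360.   9.] [334   0  49  21 484] xy [ 688.3 -484.7] ax 1.86 len 36 wid 11 mid [ 688.  -483.8]
blob [ 81. 229.] [    0   135   171   188 29974] xy [ 482.6 -252.9] ax 2.81 len 244 wid 185 mid [ 470.4 -257.6]
blob [535. 380.] [ 489  342   71   78 2046] xy [ 336.9 -746.7] ax -2.47 len 123 wid 82 mid [ 324.9 -755. ]
at [ 543.5 -433.3  153.6] rot [-1.572e+00 -3.000e-03 -3.061e+00] t 73.4
  turn 1 x ry= -0.01
  shift 3 x [-0.01, 0.68, 0.0] -> (544.5, -433.5, 72, -3.06) yaw -3.06
```

apply_moves:
  targets:
    - [0,0.6,0,0,0,0]
    - [0,0.6,0,0,0,0]
    - [0,0.5,0,0,0,0]
    - [0,0.25,0,0,0,0]
    - [0,0,0,0,0,0]
    - [0,0,0,0,0,0]

```text
clock: 74.12
eef_pos: [545.9, -433.7, 77.8]
tool_rot: [-1.57, 0.001, -3.06]
force: [0.5, 0.1, -2.0]
width: 14.4
```

apply_moves:
  targets:
    - [0,0.1,0,0,0,0]
    - [0,0.08,0,0,0,0]
    - [0,0.05,0,0,0,0]
    - [0,0,0,0,0,0]
    - [0,0,0,0,0,0]

```text
clock: 74.75
eef_pos: [545.4, -433.1, 68.4]
tool_rot: [-1.571, 0.0, -3.06]
force: [-2.7, 2.7, 6.7]
width: 14.3
```

apply_moves:
  targets:
    - [0,0,0,0,0,0]
    - [0,0,0,0,0,0]
    - [0,0,0,0,0,0]
    - [0,0,0,0,0,0]
    - [0,-0.4,0,0,0,0]
    - [0,-0.9,0,0,0,0]
    - [0,-0.9,0,0,0,0]
    - [0,-0.9,0,0,0,0]
    - [0,-0.6,0,0,0,0]
    - [0,0,0,0,0,0]
  jaw: 1

```text
clock: 76.0
eef_pos: [546.7, -434.3, 219.4]
tool_rot: [-1.567, 0.005, -3.06]
force: [-0.3, -0.7, -0.6]
width: 85.1
```

```bash
python3 shot.py z1 29|head -1
python3 - <<'E'
from h import *
import pickle;c=pickle.load(open('z1.pkl','rb'))
im=cv2.imread('pics/z1raw.png').astype(int)
m=(im.max(2)<40).astype(np.uint8)[60:250,150:400]
k,l,st,ce=cv2.connectedComponentsWithStats(m)
for i in range(1,k):
    if st[i,4]>300:
        x,y,w,h=st[i,:4];print('knob',x+150,y+60,w,h,st[i,4],np.round(ray(c,(x+150+w/2,y+60+h-20),86),1))
# plate bounds: bright whitish
for r in range(95,240,12):
    b=np.nonzero((im[r,150:400].min(1)>185)&(np.ptp(im[r,150:400],axis=1)<60))[0]
    if len(b): print(r,b.min()+150,b.max()+150,np.round(ray(c,(b.min()+150,r),5)[:2]),np.round(ray(c,(b.max()+150,r),5)[:2]))
# stand check in fixed cameras
for n in('scene','side'):
    im2=get_image(n);cv2.imwrite(f'pics/{n}9.png',im2[:,:,::-1])
cc=calibration('scene');T=np.array(cc['world_from_camera'])
def proj(p):
    q=T[:3,:3].T@(np.array(p)-T[:3,3]);return np.round([cc['fx']*q[0]/q[2]+cc['cx'],cc['fy']*q[1]/q[2]+cc['cy']],1)
print(proj((461,7,12)),proj((463,-11,46)),proj((461,-113,12)))
E
```

```text
[ 546.7 -434.3  219.4] [-1.567  0.005 -3.06 ] 76.0
knob 265 168 17 42 657 [ 544.1 -433.5   86. ]
107 209 316 [ 606. -359.] [ 616. -474.]
119 209 335 [ 594. -359.] [ 605. -496.]
131 210 334 [ 581. -361.] [ 592. -496.]
143 211 333 [ 568. -362.] [ 579. -497.]
155 212 218 [ 555. -363.] [ 555. -370.]
167 213 219 [ 541. -365.] [ 542. -371.]
179 213 219 [ 527. -365.] [ 527. -372.]
191 214 220 [ 512. -366.] [ 513. -373.]
203 215 221 [ 498. -368.] [ 498. -375.]
215 216 222 [ 482. -369.] [ 483. -376.]
227 221 222 [ 467. -376.] [ 467. -377.]
[281.6 215.8] [278.6 213. ] [258.6 238.5]
```

Run:
```python
from h import *
import pickle;c=pickle.load(open('f1.pkl','rb'))
im=cv2.imread('pics/f1raw.png')[:,:,::-1].astype(int)
T=np.array(c['world_from_camera'])
def proj(p):
    q=T[:3,:3].T@(np.array(p)-T[:3,3]);return np.round([c['fx']*q[0]/q[2]+c['cx'],c['fy']*q[1]/q[2]+c['cy']],1)
print(proj((461,-29,46)),proj((461,-11,46)),proj((461,7,46)))
for r in range(180,232,3): print(r,[tuple(im[r,x]) for x in (256,262,268,274,280,286)])
```

```text
[271.4 215.6] [272.2 197.5] [272.9 178.6]
180 [(np.int64(174), np.int64(20), np.int64(19)), (np.int64(176), np.int64(22), np.int64(22)), (np.int64(176), np.int64(24), np.int64(23)), (np.int64(175), np.int64(21), np.int64(22)), (np.int64(176), np.int64(21), np.int64(21)), (np.int64(176), np.int64(23), np.int64(23))]
183 [(np.int64(212), np.int64(157), np.int64(97)), (np.int64(222), np.int64(165), np.int64(102)), (np.int64(216), np.int64(162), np.int64(57)), (np.int64(223), np.int64(166), np.int64(58)), (np.int64(211), np.int64(159), np.int64(100)), (np.int64(215), np.int64(161), np.int64(99))]
186 [(np.int64(87), np.int64(63), np.int64(40)), (np.int64(91), np.int64(65), np.int64(41)), (np.int64(215), np.int64(154), np.int64(54)), (np.int64(220), np.int64(157), np.int64(57)), (np.int64(211), np.int64(151), np.int64(95)), (np.int64(212), np.int64(152), np.int64(94))]
189 [(np.int64(100), np.int64(72), np.int64(47)), (np.int64(102), np.int64(73), np.int64(44)), (np.int64(215), np.int64(152), np.int64(54)), (np.int64(220), np.int64(157), np.int64(56)), (np.int64(212), np.int64(153), np.in
[... 3201 characters left out ...]
 np.int64(49)), (np.int64(105), np.int64(76), np.int64(48)), (np.int64(112), np.int64(81), np.int64(50)), (np.int64(103), np.int64(74), np.int64(45))]
228 [(np.int64(103), np.int64(74), np.int64(47)), (np.int64(101), np.int64(72), np.int64(45)), (np.int64(105), np.int64(75), np.int64(46)), (np.int64(106), np.int64(77), np.int64(48)), (np.int64(111), np.int64(79), np.int64(50)), (np.int64(104), np.int64(75), np.int64(46))]
231 [(np.int64(103), np.int64(74), np.int64(46)), (np.int64(101), np.int64(72), np.int64(44)), (np.int64(105), np.int64(76), np.int64(48)), (np.int64(107), np.int64(78), np.int64(50)), (np.int64(112), np.int64(80), np.int64(50)), (np.int64(104), np.int64(74), np.int64(46))]
```

```bash
python3 -c "
from h import *
print(finish_job())"
```

```text
the job is handed in; nothing more can be done
None
```

I packed all four fish cakes (three from the white plates and the one under the cover) and handed the job in at about 76 s of the 210 s allowed. No verdict was reported.

- **Fish:** The last picture of the whole tray before the push showed all four lying flat in their compartments, with heads towards the red front end. I did not check them again once the tray was inside the sleeve.
- **Tray:** It started about 10 mm off the sleeve's centre line, so I slid it across and then pushed it in by the tab until it stopped, at about 21 N. In the wrist image after the push the tab's tip is about 1 mm from where it should be when the tray is fully home. The front face itself was hidden under the sleeve's edge.
- **Cover:** It is back on its plate, with the knob measured at (544.1, −433.5) mm against the plate centre at (544, −433) mm. The gripper was open and well clear when I handed in.
- **Other items:** I did not touch the buns, crockery, bottle, tongs or the coloured fish. I did not measure their positions at the end.
- **Disagreements:** The fixed cameras and the wrist camera differed by 5–10 mm in places. The arm and the wrist camera differed by about 2 mm, so I went by the wrist camera and contact forces. My picture count reached the limit of 16, so the final checks were done in code rather than by eye.

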